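# Brake and lock the idling spool winder

## Robot

A 6-joint arm with a two-finger parallel gripper is mounted at the origin on the work surface. World frame = base frame: x ahead of the robot, y to its left, z up, the work surface at z = 0. Lengths are in m, angles in rad, forces in N, time in s.
With the tool pointing down it reaches from about 0.4 to 0.925 m from the base axis. Payload 12.5 kg.
Tool frame: the origin (TCP) lies at the very end of the fingers, on their centre line; the grasp point (between the pads) lies 19 mm behind it; z points along the fingers, x is the direction in which the jaws open and shut, and the axes are right-handed (so a half turn about z gives the same grasp; the last joint's range is limited). The gripper opens to 95 mm and grips with 3 to 60 N. Pads are 20 mm wide; open, the fingers measure 119 mm over their backs; the gripper's body (75 mm by 180 mm) begins 59 mm behind the grasp point.
Start: joints at [-1.338, 0.491, 1.559, -0, 1.092, -0.106], TCP at [0.208, -0.589, 0.188] pointing down, gripper open.
Joint ranges: [-3.1, 3.1], [-0.84, 2.19], [0.05, 2.79], [-1.13, 4.28], [0.06, 2.93], [-2.69, 2.69]. Speed limits (rad/s): [2.22, 2.22, 2.79, 3.14, 3.14, 3.14].

## Interface

Orientations are given as a unit quaternion [w, x, y, z].
In Python, from bench import r gives the robot as it stands. The module is installed in compiled form; this text tells all that it offers.
- The arm moves only by the tool carry_out, never from a script. Its argument "increments" is a list of rows, each a list of 6 numbers: the shift along the tool's x, y, z in units of 30 mm (1.0 is 30 mm), then the turn, a rotation vector about the tool's x, y, z in units of 6 degrees (1.0 is 6 degrees). In form: [[dx, dy, dz, ax, ay, az], ...]. A call has 1 to 10 rows; each row is the pose to reach, as a shift and turn from the pose measured when the call began, along the tool's axes at that moment; what a row does not reach only later rows make up. A row lasts 1/12 s, in which the tool goes at most 41.7 mm and 7.16 degrees, less where a joint would pass 70% of its speed; a pose out of reach is approached as far as the arm can. A call with a gripper value outside its range is refused whole. "grip" is the opening, from 0 (shut) to 1 (fully open), set as the call begins (left out, the last holds). The fingers move at their own pace and stop on an object; "force" is the grip in N (left out, the last holds). Time passes only in rows, so rows that repeat a pose let the fingers close. It gives the time, the measured TCP pose, the force and the opening at its end, in the units of the state.
- r.get_obs(): the state, without advancing time (a new reading comes with each control period).
- r.get_image(name): name is "scene" or "top" or "wrist"; returns a dict with "color" (384x512x3 uint8, red, green, blue), "range_z" (384x512 float32, m along the optical axis (not along the pixel's ray), 0 where there is no reading), "fx", "fy", "cx", "cy" (pixels), "distortion" ([k1, k2, p1, p2, k3] as OpenCV has them; the pictures are not rectified), "rvec" (rotation vector, rad) and "tvec" (3), from world to camera coordinates, as OpenCV has them; the wrist camera has in their place "T_tool_cam" (4x4, takes a point from camera to tool coordinates, whose origin is the TCP and whose axes are the tool frame's). Camera axes: x right, y down, z forward; pixel columns grow to the right and rows downward; lengths in m; the calibration is good to about 2 mm. A picture is of the moment at which its call begins: read the wrist's pose just before it.
- r.hand_in(): hands the job in, once; it reports no verdict.
The state is a dict: "t": time; "qpos": joint angles; "qd": joint speeds; "effort": joint torques, N m; "ee_pos": TCP position; "tcp_rot": TCP orientation; "contact_force": force on the tool from outside, world axes, zero at the start; "moment": the same for the moment, N m; "finger_gap": opening from 0.0 (shut) to 1.0 (fully open).
Only numpy, scipy, OpenCV 4.12 (cv2) and the standard library are available. Lean on these libraries where they do the work, as an engineer would, in place of code of your own. Each camera call takes 0.05 s, during which the arm holds its last target.

## Task

The winder's turntable is idling round under its slipping drive. Take the steel locking pin from its wooden rest, lower it through the slot in the winder's fixed arm and rub its tip gently on the turning wheel, slowing it by feel to a crawl until the wheel's oblong hole comes to a stop under the slot and the pin can drop in; then press the pin fully home, with its collar flat on the arm, so the wheel stays locked, and let go. Never press hard on the wheel, 25 N at the most, and do not disturb the tray, spare spool, jar or screwdriver.

Things in the scene. Friction and masses are not known exactly. Their poses are not given: they have to be found in the camera images.
- pin_grip (a point): Middle of the grip of the loose steel locking pin, 60 mm above its tip; z points up the pin. From the tip up: round shank 10 mm across, 30 mm long, end chamfered 2 mm; collar 22 mm across, 6 mm thick; plain round grip 14 mm across, 40 mm tall. 76 mm and 50 to 80 g in all. It starts upright in the rest, collar on the rest's top.
- pin_tip (a point): Centre of the pin's lower end face; z points up along the pin (60 mm below pin_grip).
- pinrest: Fixed wooden block 60 x 60 x 36 mm with a 13 mm hole, 33 mm deep, in the middle of its top; origin under its centre. It may stand on either side of the winder.
- winder: Fixed grey spool winder, housing 235 x 200 x 42 mm; origin on the bench under the wheel's upright axis; x points from the axis to the slot and the post that carries the fixed arm. Above the bench: wheel face 67 mm, arm underside 75, arm top 87. Highest is an empty white spool, 54 mm across, on the middle of the wheel and turning with it, 101 mm.
- slot (a point): Centre of the slot's mouth in the top face of the winder's fixed arm, 68 mm from the wheel's axis. The slot goes straight down through the 12 mm steel arm, 15 mm long along winder x (radial), 12.5 mm wide along y, 2 mm chamfers; axes as the winder's. When the pin's tip just touches the wheel its collar is 10 mm above the arm; fully home the collar lies on the arm.
- spindle: Sprung spindle that carries the wheel; origin on its axis, 43 mm above the bench, sinking as the wheel is pressed: about 0.7 N starts it, then 2 N per mm, solid after 6 mm. Rubbing the pin's tip on the face slows the wheel in proportion to the press; 5 to 8 N (friction varies) stops it dead anywhere, and it runs on when eased. At a crawl the hole springs up round the tip.
- wheel (a joint): Angle of the wheel, rad, growing without end, anticlockwise from above. Aluminium disc 176 mm across, 12 mm thick, with one through hole, 18 mm radially by 15 mm across, centred 68 mm from the axis; it lies under the slot at whole multiples of 2 pi. A weak slipping drive (0.25 N m) always turns it, about 9 rad/s when untouched. Turning fast, the hole skips past the tip or knocks it; below 1.5 rad/s it catches.
- tray: Black divided parts tray 100 x 80 x 30 mm, fixed; origin under its centre. To be left alone.
- sparespool: Loose empty white spool 60 mm in diameter, 48 mm tall, standing beyond the winder; origin under its centre. To be left alone.
- jar: Loose amber jar 48 mm in diameter, 55 mm tall; origin under its centre. To be left alone.
- driver: Loose screwdriver 160 mm long, lying on the bench at the right. To be left alone.

How it is judged:
On the way, in this order (a step that is already met when the one before it is completed fails the run):
1. the pin's tip is in the arm's slot while the wheel still turns (horizontal distance between pin_tip and slot below 0.006 m and z of pin_tip in the frame of slot below -0.004 m and velocity of joint wheel above 2 rad/s), for 0.05 s.
2. the wheel is slowed below 1.5 rad/s by touch (velocity of joint wheel below 1.5 rad/s and contact force between anything else and spindle above 0.3 N), for 0.1 s.
At the end, for the whole second after the job is handed in: The pin stands upright (within 0.1 rad) in the slot, its tip at least 27.5 mm below the arm's top (collar within 2.5 mm of the arm) and within 7 mm of the slot's centre line, so that it is through the wheel's hole, and the wheel is at rest (under 0.1 rad/s), the pin released (z of pin_tip in the frame of slot below -0.0275 m and horizontal distance between pin_tip and slot below 0.007 m and angle between pin_tip's own z axis and vertical below 0.1 rad and velocity of joint wheel between -0.1 and 0.1 rad/s); the robot touches nothing.
It fails at once if the wheel is pressed or struck with more than 25 N (contact force between anything else and spindle above 25 N).
It fails at once if the spare spool, jar or screwdriver is moved by more than 2 cm, or the tray touched hard (distance of any of sparespool, jar, driver from where it was at the start of the episode above 0.02 m or contact force between anything else and tray above 5 N).
It also fails if it takes over 64 s, if anything falls off the work surface, if the arm or the gripper's body presses on something with over 40 N, if the wrist force passes 120 N, or if a joint passes its speed limit or range.

## Working session

There is one attempt and no reset: what is moved stays moved. The work goes in short steps, Python scripts to look and compute and a tool call to move; the robot and the scene stay as the last step left them, time stands still between calls to the robot, and variables do not carry over. Pictures are saved under pics/ and viewed, and the job is handed in when it is done.

Besides the shell and the picture viewer there is one more tool, called after "Emit:" as name(argument=value, ...) on one line, values as JSON. carry_out: Moves the arm, as the interface text tells. Its arguments: {"type":"object","properties":{"increments":{"type":"array","items":{"type":"array","items":{"type":"number"}}},"grip":{"type":"number"},"force":{"type":"number"}},"required":["increments"]}

```bash
mkdir -p pics; cat > h.py <<'E'
import numpy as np,cv2
from bench import r
def save(n,f):
    im=r.get_image(n); cv2.imwrite(f'pics/{f}.png',im['color'][:,:,::-1]); np.savez(f'pics/{f}.npz',**im); return im
def world(im,uv,T=None,z=None):
    K=np.array([[im['fx'],0,im['cx']],[0,im['fy'],im['cy']],[0,0,1.]])
    uv=np.array(uv,float).reshape(-1,1,2)
    n=cv2.undistortPoints(uv,K,np.array(im['distortion'])).reshape(-1,2)
    d=np.c_[n,np.ones(len(n))]
    if T is None:
        R=cv2.Rodrigues(np.array(im['rvec']))[0]; t=np.array(im['tvec']).ravel()
        Rw=R.T; o=-R.T@t
    else: Rw=T[:3,:3]; o=T[:3,3]
    dw=d@Rw.T
    if z is not None: s=(z-o[2])/dw[:,2]
    else: s=np.array([im['range_z'][int(round(v)),int(round(u))] for u,v in uv.reshape(-1,2)])
    return o+dw*s[:,None]
def tool(o):
    from scipy.spatial.transform import Rotation as Ro
    q=o['tcp_rot']; T=np.eye(4); T[:3,:3]=Ro.from_quat([q[1],q[2],q[3],q[0]]).as_matrix(); T[:3,3]=o['ee_pos']; return T
E
python3 - <<'E'
from h import *
o=r.get_obs(); print(o); print(tool(o).round(3))
save('scene','s0'); save('top','t0')
E
```

```text
{'t': 0.0, 'qpos': array([-1.33761338e+00,  4.91580279e-01,  1.55946466e+00, -2.46602247e-05,
        1.09171912e+00, -1.05624811e-01]), 'qd': array([ 1.13182862e-03,  3.65596390e-04,  1.19581171e-06, -6.84500538e-04,
        9.59606816e-04,  4.56413099e-04]), 'effort': array([-5.80892847e-04, -6.12641287e+01, -2.58176762e+01,  6.91941823e-02,
        4.82332322e-02, -1.70655358e-04]), 'ee_pos': array([ 0.20766045, -0.58918767,  0.18744367]), 'tcp_rot': array([-3.78703460e-04,  8.16202529e-01, -5.77765600e-01, -4.46934523e-04]), 'contact_force': array([-0.59701822,  0.22675058,  0.01761065]), 'moment': array([-0.05113907,  0.01202613,  0.02256663]), 'finger_gap': 1.0017366681541555}
[[ 0.332 -0.943 -0.     0.208]
 [-0.943 -0.332  0.001 -0.589]
 [-0.001 -0.    -1.     0.187]
 [ 0.     0.     0.     1.   ]]
```

View pics/s0.png

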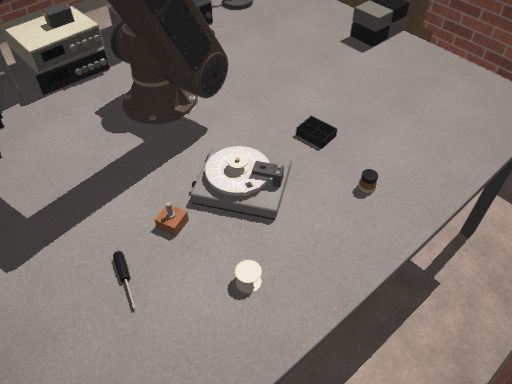

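View pics/t0.png

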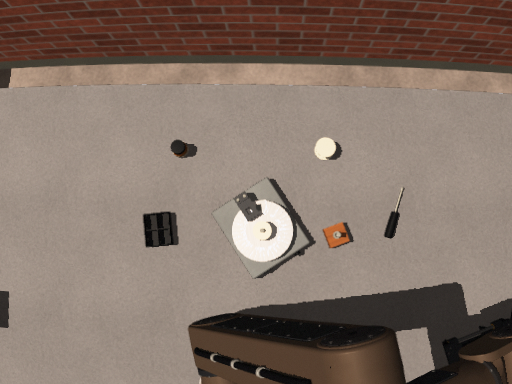

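The scene view shows the pin in the rest at about (170,210). In the top view the rest is at (337,235), the wheel centre at (263,230) and the arm at (248,207). I'll enlarge both and measure.

```bash
python3 - <<'E'
from h import *
t=dict(np.load('pics/t0.npz')); s=dict(np.load('pics/s0.npz'))
np.set_printoptions(precision=4,suppress=True)
print(world(t,[(337,235),(344,235),(263,230),(248,207),(256,213),(325,148),(180,148),(160,229)]))
print(world(s,[(170,205),(171,216),(237,161),(262,170)]))
a=cv2.resize(t['color'][170:285,205:358,::-1],None,fx=5,fy=5,interpolation=cv2.INTER_CUBIC)
b=cv2.resize(s['color'][140:240,145:305,::-1],None,fx=5,fy=5,interpolation=cv2.INTER_CUBIC)
cv2.imwrite('pics/tz.png',a);cv2.imwrite('pics/sz.png',b)
E
```

```text
[[ 0.4715 -0.2696  0.0834]
 [ 0.473  -0.2968  0.035 ]
 [ 0.4812 -0.0593  0.101 ]
 [ 0.5461 -0.0148  0.0886]
 [ 0.5296 -0.0379  0.0866]
 [ 0.7298 -0.2371  0.0496]
 [ 0.7201  0.1946  0.0627]
 [ 0.4794  0.2575  0.0092]]
[[ 0.4807 -0.2695  0.0795]
 [ 0.4812 -0.2736  0.0402]
 [ 0.4878 -0.0589  0.0998]
 [ 0.5462 -0.0228  0.0861]]
```

View pics/tz.png

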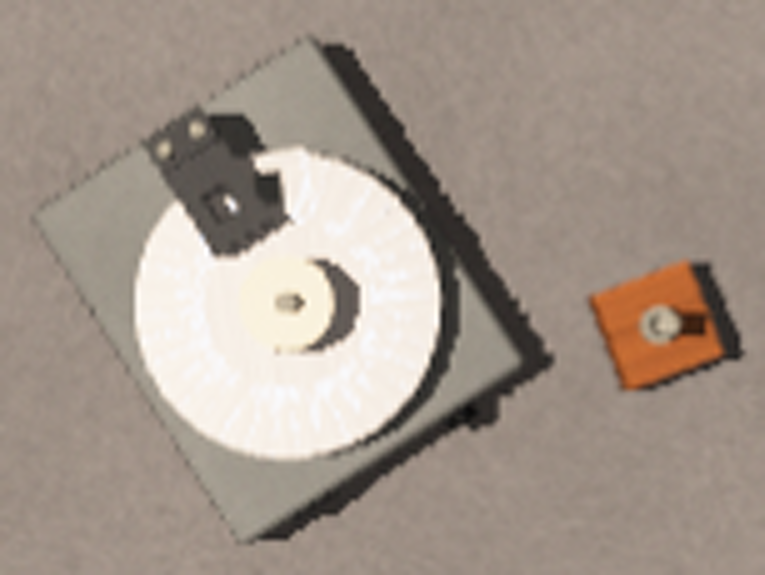

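View pics/sz.png

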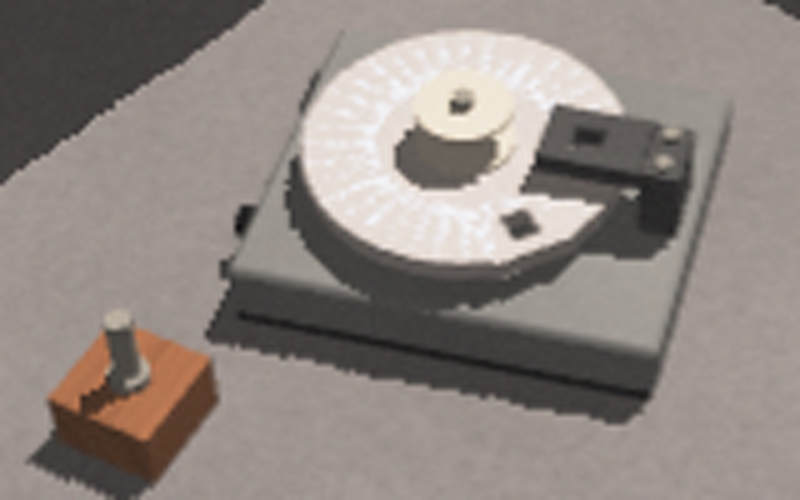

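```bash
python3 - <<'E'
from h import *
np.set_printoptions(precision=4,suppress=True)
t=dict(np.load('pics/t0.npz')); s=dict(np.load('pics/s0.npz'))
Z=lambda u,v:(205+(u+.5)/5-.5,170+(v+.5)/5-.5)
S=lambda u,v:(145+(u+.5)/5-.5,140+(v+.5)/5-.5)
print('slot',world(t,[Z(222,205)],z=.087),world(s,[S(589,136)],z=.087))
print('hub',world(t,[Z(288,302)],z=.101),world(s,[S(463,102)],z=.101))
print('wheel',world(t,[Z(134,302),Z(440,302),Z(288,148),Z(288,460)],z=.067))
print('house',world(t,[Z(310,38),Z(38,215),Z(240,543),Z(522,360)],z=.042))
print('pintop',world(t,[Z(659,322)],z=.082),world(s,[S(118,320)],z=.082))
print('rest',world(t,[Z(590,298),Z(692,262),Z(724,354),Z(628,388)],z=.036))
print(t['fx'],t['rvec'],t['tvec'])
E
```

```text
slot [[ 0.536  -0.0178  0.087 ]] [[ 0.5387 -0.0146  0.087 ]]
hub [[ 0.4812 -0.0571  0.101 ]] [[ 0.4862 -0.0568  0.101 ]]
wheel [[ 0.4802  0.0329  0.067 ]
 [ 0.484  -0.1436  0.067 ]
 [ 0.5714 -0.0541  0.067 ]
 [ 0.3916 -0.0581  0.067 ]]
house [[ 0.6397 -0.0649  0.042 ]
 [ 0.531   0.0939  0.042 ]
 [ 0.3417 -0.0304  0.042 ]
 [ 0.4517 -0.1931  0.042 ]]
pintop [[ 0.4744 -0.2681  0.082 ]] [[ 0.476  -0.2712  0.082 ]]
rest [[ 0.489  -0.2331  0.036 ]
 [ 0.5113 -0.2934  0.036 ]
 [ 0.4573 -0.3128  0.036 ]
 [ 0.4364 -0.2562  0.036 ]]
461.6473620351248 [ 2.1753 -2.1313  0.093 ] [-0.0743  0.5917  1.3438]
```

```bash
python3 - <<'E'
from h import *
np.set_printoptions(precision=4,suppress=True)
im=save('wrist','w0'); print(im['T_tool_cam'],im['fx'],im['cx'],im['cy'])
E
```

```text
[[ 1.      0.0014  0.0009  0.0004]
 [-0.0016  0.9667  0.2559 -0.0723]
 [-0.0005 -0.2559  0.9667 -0.196 ]
 [ 0.      0.      0.      1.    ]] 284.97699253362697 252.05426318916918 191.5240550353008
```

Emit:
carry_out(increments=[[-0.7,-1.2,0,0,0,-0.3],[-1.4,-2.4,0,0,0,-0.6],[-2.1,-3.6,0,0,0,-0.9],[-2.8,-4.8,0,0,0,-1.2],[-3.5,-6.0,0,0,0,-1.5],[-4.3,-7.2,0,0,0,-1.8],[-5.0,-8.4,0,0,0,-2.1],[-5.7,-9.6,0,0,0,-2.4],[-6.4,-10.8,0,0,0,-2.4],[-7.07,-11.9,0,0,0,-2.4]], grip=1)

```text
t: 0.98
ee_pos: [0.475, -0.2687, 0.1878]
tcp_rot: [-0.0, 0.882, -0.471, -0.0]
contact_force: [-0.2, -0.3, -0.7]
finger_gap: 0.998
```

```bash
python3 - <<'E'
from h import *
np.set_printoptions(precision=4,suppress=True)
T=tool(r.get_obs()); im=save('wrist','w1'); np.save('pics/w1T.npy',T@im['T_tool_cam']);print(T)
T=tool(r.get_obs());print(T[:3,3])
E
```

```text
[[ 0.5567 -0.8307 -0.0001  0.475 ]
 [-0.8307 -0.5567  0.0008 -0.2687]
 [-0.0007 -0.0003 -1.      0.1878]
 [ 0.      0.      0.      1.    ]]
[ 0.4782 -0.2641  0.1879]
```

View pics/w1.png

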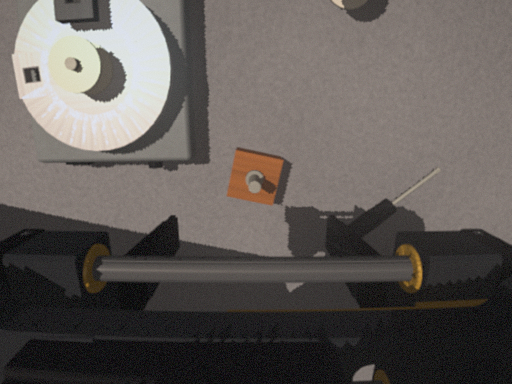

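The wrist view shows the rest and the pin's top at about (255,185), and the wheel at the upper left. The arm had not yet settled, so I'll retake it, then take a second one after a shift.

Emit:
carry_out(increments=[[0,0,0,0,0,0],[0,0,0,0,0,0]])

```text
t: 1.2
ee_pos: [0.4787, -0.263, 0.1877]
tcp_rot: [-0.001, 0.883, -0.469, -0.0]
contact_force: [0.3, 0.8, -0.4]
finger_gap: 1.001
```

```bash
python3 - <<'E'
from h import *
np.set_printoptions(precision=4,suppress=True)
T=tool(r.get_obs()); im=save('wrist','w2'); np.save('pics/w2T.npy',T@im['T_tool_cam']);print(T[:3,3],tool(r.get_obs())[:3,3])
cv2.imwrite('pics/w2z.png',cv2.resize(im['color'][140:220,205:305,::-1],None,fx=6,fy=6,interpolation=cv2.INTER_CUBIC))
E
```

```text
[ 0.4787 -0.263   0.1877] [ 0.4781 -0.264   0.1877]
```

View pics/w2z.png

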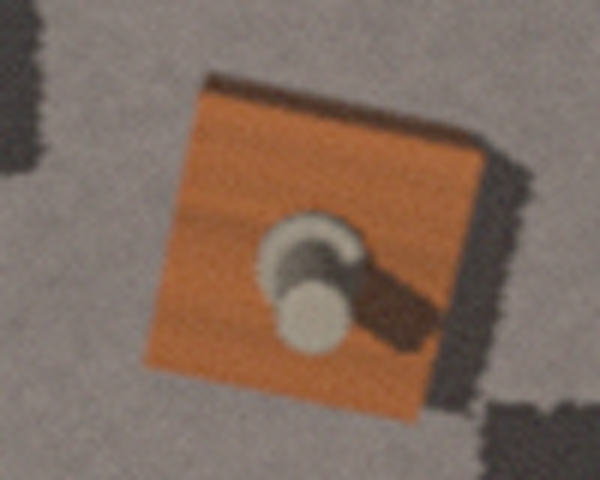

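Emit:
carry_out(increments=[[1.0,0.6,0,0,0,0],[1.3,1.3,0,0,0,0],[1.3,1.3,0,0,0,0],[1.3,1.3,0,0,0,0]])

```text
t: 1.58
ee_pos: [0.4662, -0.3199, 0.1873]
tcp_rot: [-0.001, 0.882, -0.471, -0.001]
contact_force: [-0.2, 0.2, 0.4]
finger_gap: 1.001
```

```bash
python3 - <<'E'
from h import *
np.set_printoptions(precision=4,suppress=True)
T=tool(r.get_obs()); im=save('wrist','w3'); np.save('pics/w3T.npy',T@im['T_tool_cam']);print(T[:3,3],tool(r.get_obs())[:3,3])
E
```

```text
[ 0.4662 -0.3199  0.1873] [ 0.4666 -0.3191  0.1874]
```

View pics/w3.png

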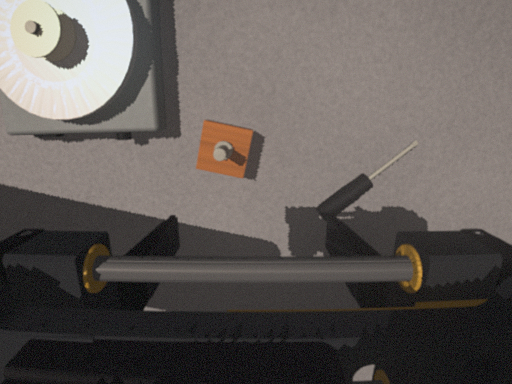

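The enlarged view puts the pin's top at (313,316), that is image (256.7,192.2). In the second view it is near (219,153). I'll find it to subpixel accuracy and triangulate.

```bash
python3 - <<'E'
from h import *
np.set_printoptions(precision=4,suppress=True)
b=dict(np.load('pics/w3.npz'))
cv2.imwrite('pics/w3z.png',cv2.resize(b['color'][110:190,175:275,::-1],None,fx=6,fy=6,interpolation=cv2.INTER_CUBIC))
for n in ('w2','w3'):
    im=dict(np.load(f'pics/{n}.npz'))
    ys,xs=np.mgrid[130:215,190:300]; d=im['range_z']
    W=world(im,np.c_[xs.ravel(),ys.ravel()],T=np.load(f'pics/{n}T.npy'))
    for lo,hi in((.076,.09),(.038,.048),(.03,.038)):
        m=(W[:,2]>lo)&(W[:,2]<hi); print(n,lo,m.sum(),W[m].mean(0),np.c_[xs.ravel(),ys.ravel()][m].mean(0))
E
```

```text
w2 0.076 128 [ 0.4754 -0.2728  0.0812] [257.2578 192.0312]
w2 0.038 217 [ 0.4728 -0.2313  0.0407] [227.1152 166.4977]
w2 0.03 2017 [ 0.476  -0.2685  0.0353] [253.9881 180.1453]
w3 0.076 138 [ 0.4752 -0.2731  0.0811] [219.7174 153.9348]
w3 0.038 121 [ 0.4788 -0.274   0.0414] [225.6364 147.6364]
w3 0.03 1883 [ 0.4732 -0.2753  0.0353] [224.6012 151.4312]
```

View pics/w3z.png

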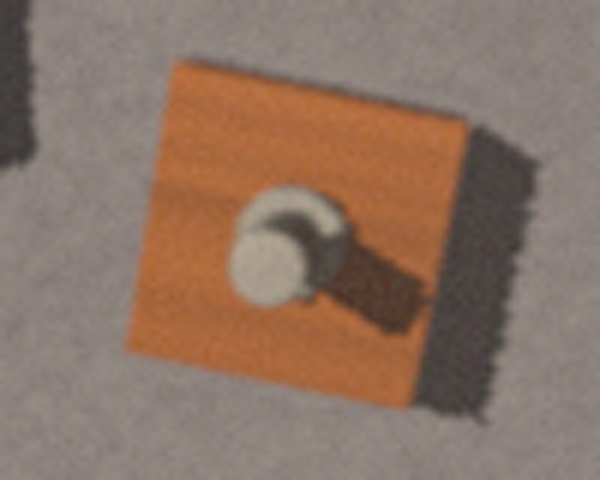

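Emit:
carry_out(increments=[[-0.6,-0.6,0.5,0,0,0],[-1.14,-1.12,1.2,0,0,0],[-1.14,-1.12,1.6,0,0,0],[-1.14,-1.12,2.0,0,0,0],[-1.14,-1.12,2.2,0,0,0],[-1.14,-1.12,2.2,0,0,0]], grip=0.5)

```text
t: 2.13
ee_pos: [0.4749, -0.2713, 0.1206]
tcp_rot: [-0.001, 0.882, -0.47, -0.002]
contact_force: [-0.2, 0.2, -0.2]
finger_gap: 0.635
```

```bash
python3 - <<'E'
from h import *
np.set_printoptions(precision=4,suppress=True)
T=tool(r.get_obs()); im=save('wrist','w4');print(T)
p=np.array([.4755,-.272,.048])-T[:3,3]; print(T[:3,:3].T@p/.03)
E
```

```text
[[ 0.5573 -0.8303 -0.0014  0.4749]
 [-0.8303 -0.5573  0.0039 -0.2713]
 [-0.004  -0.001  -1.      0.1206]
 [ 0.      0.      0.      1.    ]]
[ 0.0406 -0.0007  2.4192]
```

View pics/w4.png

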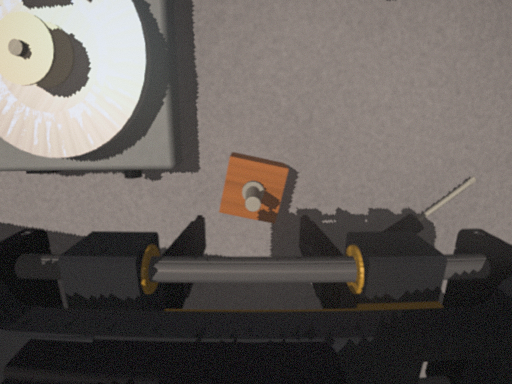

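The pin's top at (253,203) sits midway between the fingers. Going down.

Emit:
carry_out(increments=[[0.04,0,0.8,0,0,0],[0.04,0,1.6,0,0,0],[0.04,0,2.2,0,0,0],[0.04,0,2.4,0,0,0],[0.04,0,2.42,0,0,0],[0.04,0,2.42,0,0,0]], grip=0.5)

```text
t: 2.68
ee_pos: [0.4762, -0.2728, 0.0496]
tcp_rot: [-0.001, 0.882, -0.471, -0.001]
contact_force: [0.2, 0.8, -0.7]
finger_gap: 0.503
```

Emit:
carry_out(increments=[[0,0,0,0,0,0],[0,0,0,0,0,0],[0,0,0,0,0,0],[0,0,0,0,0,0],[0,0,0,0,0,0],[0,0,0,0,0,0],[0,0,0,0,0,0]], grip=0, force=30)

```text
t: 3.27
ee_pos: [0.4763, -0.2728, 0.0498]
tcp_rot: [-0.001, 0.882, -0.471, -0.0]
contact_force: [0.2, 0.4, 1.7]
finger_gap: 0.131
```

```bash
python3 - <<'E'
from h import *
np.set_printoptions(precision=4,suppress=True)
o=r.get_obs();print(o,tool(o)); save('wrist','w5')
E
```

```text
{'t': 3.2667, 'qpos': array([-0.6418,  0.5672,  1.8799,  0.0036,  0.6959,  0.3355]), 'qd': array([-0.0004,  0.0018, -0.0003,  0.0003,  0.0001,  0.0002]), 'effort': array([ -0.1272, -56.5607, -17.0576,   0.0309,  -0.1282,  -0.0012]), 'ee_pos': array([ 0.4763, -0.2728,  0.0498]), 'tcp_rot': array([-0.0012,  0.8823, -0.4707, -0.0005]), 'contact_force': array([0.2083, 0.4363, 1.6656]), 'moment': array([0.0025, 0.0591, 0.0029]), 'finger_gap': 0.13083883878832198} [[ 0.5569 -0.8305  0.0003  0.4763]
 [-0.8305 -0.5569  0.0027 -0.2728]
 [-0.002  -0.0017 -1.      0.0498]
 [ 0.      0.      0.      1.    ]]
```

View pics/w5.png

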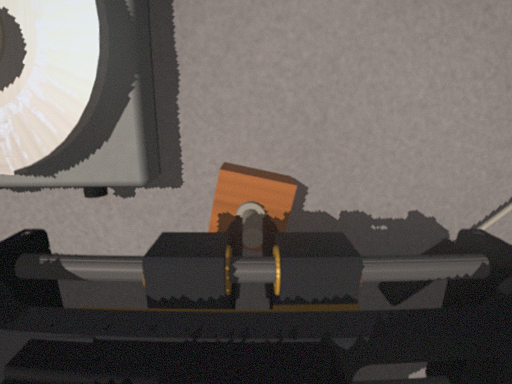

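Grasped: the gap is 0.131 with the jaws stopped on the pin. Lifting.

Emit:
carry_out(increments=[[0,0,-0.6,0,0,0],[0,0,-1.4,0,0,0],[0,0,-2.4,0,0,0],[0,0,-3.2,0,0,0],[0,0,-3.7,0,0,0],[0,0,-3.9,0,0,0],[0,0,-3.9,0,0,0],[0,0,-3.9,0,0,0],[0,0,-3.9,0,0,0]])

```text
t: 4.07
ee_pos: [0.4758, -0.2728, 0.1654]
tcp_rot: [-0.001, 0.882, -0.471, -0.002]
contact_force: [0.2, 0.2, -0.8]
finger_gap: 0.13
```

```bash
python3 - <<'E'
from h import *
np.set_printoptions(precision=4,suppress=True)
o=r.get_obs();T=tool(o);print(T,o['contact_force'],o['finger_gap']); save('wrist','w6'); s=save('scene','s6'); np.save('pics/w6T.npy',T)
cv2.imwrite('pics/s6z.png',cv2.resize(s['color'][130:240,130:300,::-1],None,fx=4.5,fy=4.5,interpolation=cv2.INTER_CUBIC))
E
```

```text
[[ 0.5569 -0.8306 -0.0014  0.4758]
 [-0.8305 -0.5569  0.0039 -0.2728]
 [-0.0041 -0.001  -1.      0.1654]
 [ 0.      0.      0.      1.    ]] [ 0.1565  0.1525 -0.8136] 0.13022515062328627
```

View pics/s6z.png

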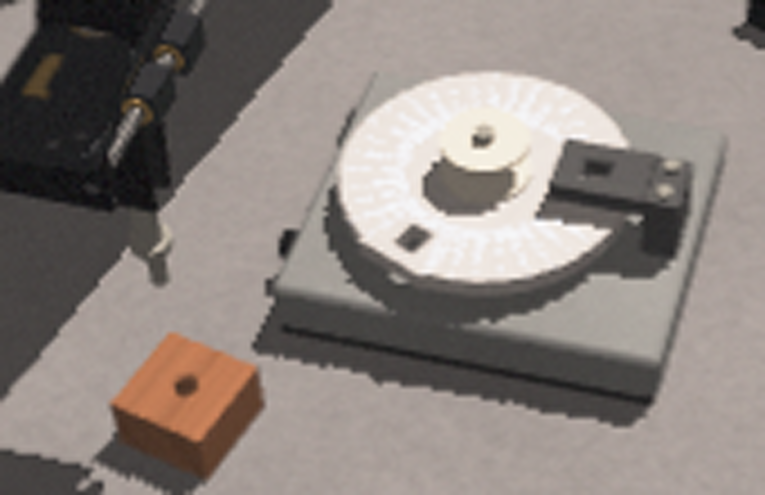

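View pics/w6.png

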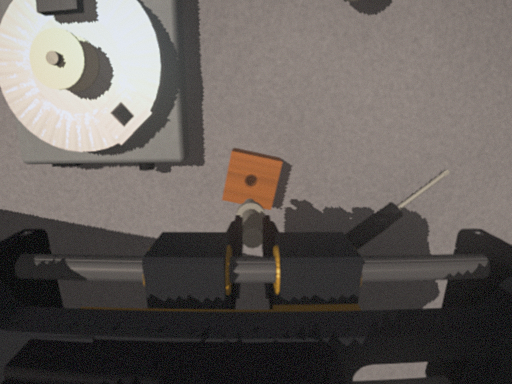

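The pin is held. In the enlarged scene view its tip is near (159,282), the rest's hole at (187,385) and the slot at (599,169).

```bash
python3 - <<'E'
from h import *
np.set_printoptions(precision=4,suppress=True)
s=dict(np.load('pics/s6.npz')); T=np.load('pics/w6T.npy')
S=lambda u,v:(130+(u+.5)/4.5-.5,130+(v+.5)/4.5-.5)
print('tip',world(s,[S(159,282)],z=.1216), 'collar', world(s,[S(157,243)]))
print('slot',world(s,[S(599,169)],z=.087),'hole',world(s,[S(187,385)],z=.036))
w=dict(np.load('pics/w6.npz'));Tc=T@w['T_tool_cam']
print('w hole',world(w,[(251,180)],T=Tc,z=.036),'axis',world(w,[(53,58)],T=Tc,z=.101))
p=np.array([.5385,-.018,.1654])-T[:3,3]; print(T[:3,:3].T@p/.03)
E
```

```text
tip [[ 0.4729 -0.2717  0.1216]] collar [[ 0.4835 -0.2728  0.1613]]
slot [[ 0.5403 -0.0149  0.087 ]] hole [[ 0.4761 -0.2703  0.036 ]]
w hole [[ 0.4752 -0.2719  0.036 ]] axis [[ 0.4817 -0.0569  0.101 ]]
[-5.889  -6.4673  0.031 ]
```

Emit:
carry_out(increments=[[-0.7,-0.8,0,0,0,0],[-1.5,-1.65,0,0,0,0],[-2.3,-2.5,0,0,0,0],[-3.1,-3.4,0,0,0,0],[-3.9,-4.3,0,0,0,0],[-4.7,-5.1,0,0,0,0],[-5.3,-5.8,0,0,0,0],[-5.7,-6.2,0,0,0,0],[-5.88,-6.45,0,0,0,0],[-5.88,-6.45,0,0,0,0]])

```text
t: 5.0
ee_pos: [0.5385, -0.0173, 0.1659]
tcp_rot: [-0.001, 0.883, -0.47, -0.002]
contact_force: [1.1, -1.3, -1.1]
finger_gap: 0.129
```

Emit:
carry_out(increments=[[0,0,0,0.02,-0.04,0],[0,0,0,0.02,-0.04,0]])

```text
t: 5.17
ee_pos: [0.5384, -0.0182, 0.1655]
tcp_rot: [-0.003, 0.883, -0.47, -0.004]
contact_force: [-0.3, -1.3, -0.1]
finger_gap: 0.131
```

```bash
python3 - <<'E'
from h import *
np.set_printoptions(precision=4,suppress=True)
o=r.get_obs();T=tool(o);print(T,o['contact_force'],o['finger_gap']); w=save('wrist','w7'); s=save('scene','s7'); t=save('top','t7');np.save('pics/w7T.npy',T)
cv2.imwrite('pics/s7z.png',cv2.resize(s['color'][120:230,180:310,::-1],None,fx=5,fy=5,interpolation=cv2.INTER_CUBIC))
cv2.imwrite('pics/w7z.png',cv2.resize(w['color'][120:270,170:340,::-1],None,fx=4,fy=4,interpolation=cv2.INTER_CUBIC))
E
```

```text
[[ 0.558  -0.8298 -0.0034  0.5384]
 [-0.8298 -0.558   0.0091 -0.0182]
 [-0.0095 -0.0022 -1.      0.1655]
 [ 0.      0.      0.      1.    ]] [-0.3092 -1.2926 -0.0972] 0.13050544486802343
```

View pics/s7z.png

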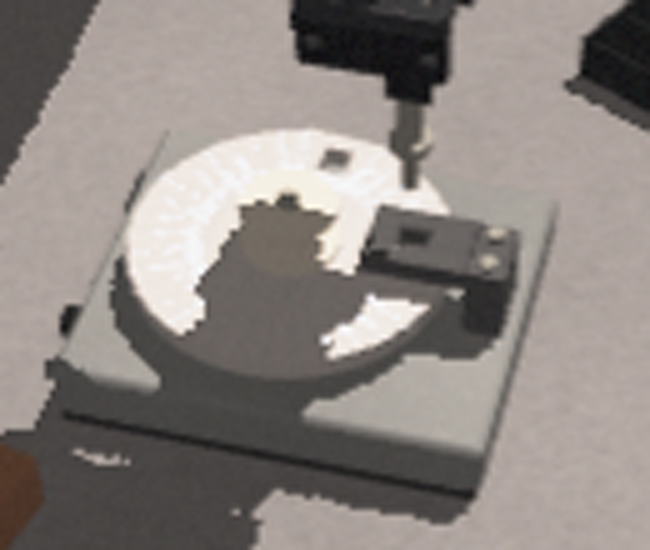

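View pics/w7z.png

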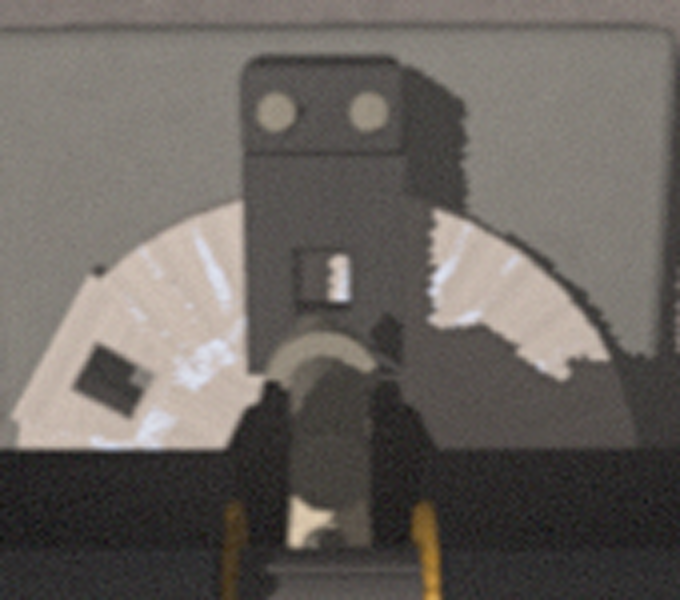

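```bash
python3 - <<'E'
from h import *
np.set_printoptions(precision=4,suppress=True)
w=dict(np.load('pics/w7.npz')); T=np.load('pics/w7T.npy'); s=dict(np.load('pics/s7.npz'))
Z=lambda u,v:(170+(u+.5)/4-.5,120+(v+.5)/4-.5)
Tc=T@w['T_tool_cam']
print('slot',world(w,[Z(322,276)],T=Tc,z=.087),world(w,[Z(293,276),Z(352,276),Z(322,247),Z(322,305)],T=Tc,z=.087))
print('arm edges z', world(w,[Z(270,300),Z(380,230)],T=Tc)[:,2], world(w,[Z(245,280),Z(406,250)],T=Tc,z=.087))
c=world(w,[Z(324,330),Z(266,378),Z(383,370)],T=w['T_tool_cam'],z=.0138); print('collar in tool',c)
S=lambda u,v:(180+(u+.5)/5-.5,120+(v+.5)/5-.5)
print('tip',world(s,[S(411,187)],z=.1217),'slot',world(s,[S(415,236)],z=.087),'depth',world(s,[S(411,180)]))
E
```

```text
slot [[ 0.5395 -0.0151  0.087 ]] [[ 0.5355 -0.0091  0.087 ]
 [ 0.5437 -0.0213  0.087 ]
 [ 0.5456 -0.011   0.087 ]
 [ 0.5333 -0.0193  0.087 ]]
arm edges z [0.0871 0.0863] [[ 0.5279  0.0002  0.087 ]
 [ 0.5566 -0.0286  0.087 ]]
collar in tool [[-0.0004 -0.0082  0.0138]
 [-0.0117  0.0016  0.0138]
 [ 0.011  -0.0001  0.0138]]
tip [[ 0.5367 -0.0155  0.1217]] slot [[ 0.539  -0.0142  0.087 ]] depth [[ 0.5399 -0.0186  0.1308]]
```

Wrist and scene views place the slot's centre within about 2 mm of each other. I'll shift that way, level the tool and come down close above the arm for a finer look.

Emit:
carry_out(increments=[[-0.03,-0.12,0.3,-0.02,0.09,0],[-0.03,-0.12,0.6,-0.02,0.09,0],[-0.03,-0.12,0.9,-0.02,0.09,0],[-0.03,-0.12,0.95,-0.02,0.09,0],[-0.03,-0.12,0.95,-0.02,0.09,0],[-0.03,-0.12,0.95,-0.02,0.09,0],[-0.03,-0.12,0.95,-0.02,0.09,0]])

```text
t: 5.9
ee_pos: [0.541, -0.0153, 0.1375]
tcp_rot: [-0.0, 0.882, -0.47, 0.0]
contact_force: [0.8, -0.6, -1.7]
finger_gap: 0.128
```

```bash
python3 - <<'E'
from h import *
np.set_printoptions(precision=4,suppress=True)
o=r.get_obs();T=tool(o);print(T,o['contact_force'],o['finger_gap']); w=save('wrist','w8'); s=save('scene','s8'); t=save('top','t8');np.save('pics/w8T.npy',T)
cv2.imwrite('pics/s8z.png',cv2.resize(s['color'][140:200,240:310,::-1],None,fx=9,fy=9,interpolation=cv2.INTER_CUBIC))
cv2.imwrite('pics/w8z.png',cv2.resize(w['color'][120:270,170:340,::-1],None,fx=4,fy=4,interpolation=cv2.INTER_CUBIC))
E
```

```text
[[ 0.5574 -0.8302  0.0009  0.541 ]
 [-0.8302 -0.5574 -0.0003 -0.0153]
 [ 0.0008 -0.0006 -1.      0.1375]
 [ 0.      0.      0.      1.    ]] [ 0.7789 -0.5777 -1.6814] 0.12818277657599547
```

View pics/s8z.png

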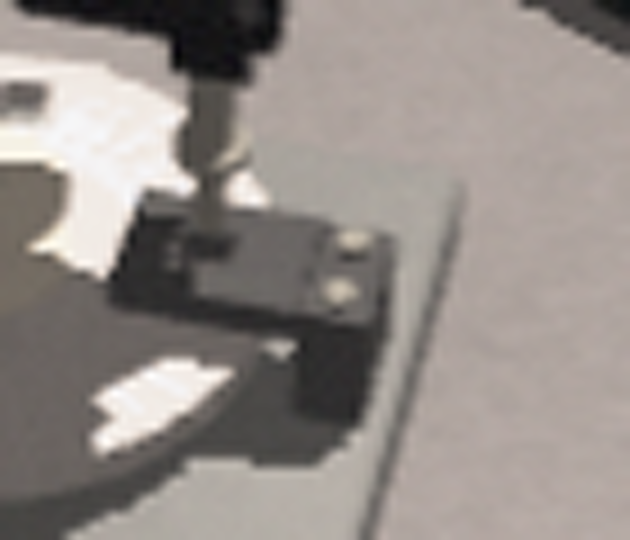

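View pics/w8z.png

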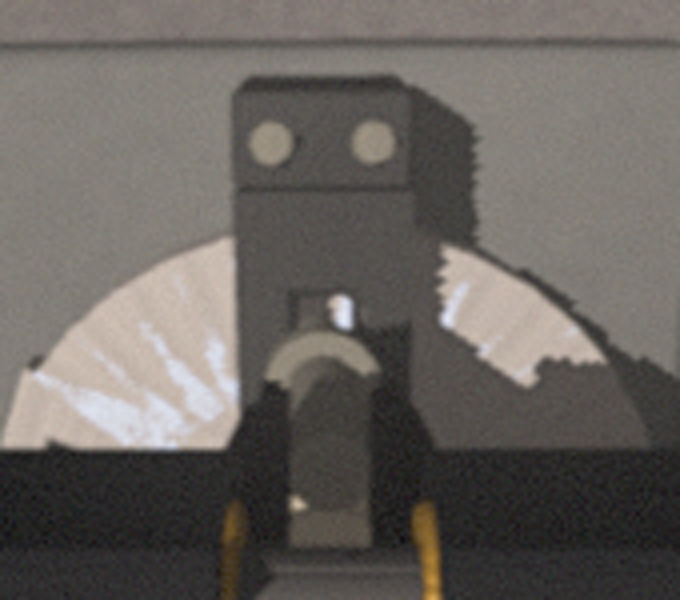

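```bash
python3 - <<'E'
from h import *
np.set_printoptions(precision=4,suppress=True)
w=dict(np.load('pics/w8.npz')); T=np.load('pics/w8T.npy'); s=dict(np.load('pics/s8.npz'));t=dict(np.load('pics/t8.npz'))
Z=lambda u,v:(170+(u+.5)/4-.5,120+(v+.5)/4-.5)
Tt=w['T_tool_cam']
zt=T[2,3]-.087
print('slot L,R,top; arm L,R (tool)\n',world(w,[Z(291,310),Z(355,310),Z(323,291),Z(236,310),Z(413,310),Z(270,420)],T=Tt,z=zt))
print('collar',world(w,[Z(324,333),Z(266,378),Z(383,375)],T=Tt,z=.0138))
print('grip', world(w,[Z(288,400),Z(372,400)],T=Tt,z=-.02))
# depth of pin surface in tool frame
us,vs=np.meshgrid(np.arange(232,272),np.arange(200,256))
P=world(w,np.c_[us.ravel(),vs.ravel()],T=Tt).reshape(us.shape+(3,))
for v in (203,206,208,212,220,230,240): print(v,(P[v-200,10:30:4]*1000).round(1).tolist())
S=lambda u,v:(240+(u+.5)/9-.5,140+(v+.5)/9-.5)
print('scene slot corners', world(s,[S(190,245)],z=.087))
cv2.imwrite('pics/s8y.png',cv2.resize(s['color'][152:180,250:290,::-1],None,fx=18,fy=18,interpolation=cv2.INTER_CUBIC))
cv2.imwrite('pics/t8z.png',cv2.resize(t['color'][190:240,220:290,::-1],None,fx=9,fy=9,interpolation=cv2.INTER_CUBIC))
E
```

```text
slot L,R,top; arm L,R (tool)
 [[-0.008  -0.0017  0.0505]
 [ 0.0064 -0.0017  0.0505]
 [-0.0008 -0.0061  0.0505]
 [-0.0204 -0.0017  0.0505]
 [ 0.0194 -0.0017  0.0505]
 [-0.0131  0.0248  0.0505]]
collar [[-0.0004 -0.0076  0.0138]
 [-0.0117  0.0016  0.0138]
 [ 0.0111  0.0009  0.0138]]
grip [[-0.0062 -0.0065 -0.02  ]
 [ 0.0076 -0.0065 -0.02  ]]
203 [[-8.4, 4.2, 51.6], [-3.9, -9.2, 8.2], [-0.9, -9.4, 7.8], [2.1, -9.1, 8.6], [5.2, -7.9, 12.4]]
206 [[-6.9, -7.1, 7.4], [-3.9, -6.7, 8.8], [-0.9, -6.7, 8.6], [2.1, -6.8, 8.5], [5.1, -6.9, 8.2]]
208 [[-6.9, -4.9, 9.4], [-3.9, -4.9, 9.3], [-0.9, -5.2, 8.3], [2.1, -5.1, 8.9], [5.2, -5.2, 8.5]]
212 [[-6.9, -2.0, 8.5], [-3.8, -4.3, 1.9], [-0.8, -5.5, -1.8], [2.1, -5.2, -0.9], [5.1, -3.1, 5.5]]
220 [[-5.5, -10.9, -32.6], [-3.4, -4.3, -14.9], [-0.7, -5.2, -17.2], [2.0, -5.3, -17.4], [4.7, -3.8, -13.4]]
230 [[-5.3, -7.5, -40.2], [-3.1, -3.9, -31.5], [-0.6, -4.7, -33.3], [1.9, -4.2, -32.0], [4.3, -4.1, -31.7]]
240 [[-5.3, -1.1, -40.2], [-3.1, 2.7, -31.6], [-0.6, 2.5, -32.1], [1.9, 2.5, -32.2], [4.4, 2.6, -32.0]]
scene slot corners [[ 0.5356 -0.018   0.087 ]]
```

View pics/s8y.png

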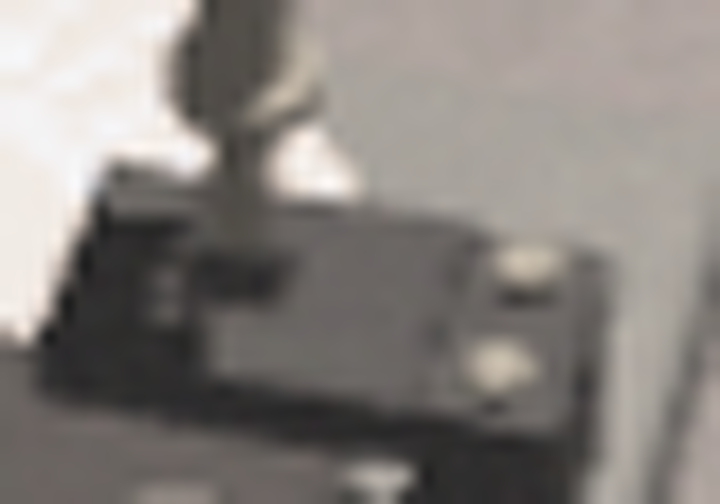

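View pics/t8z.png

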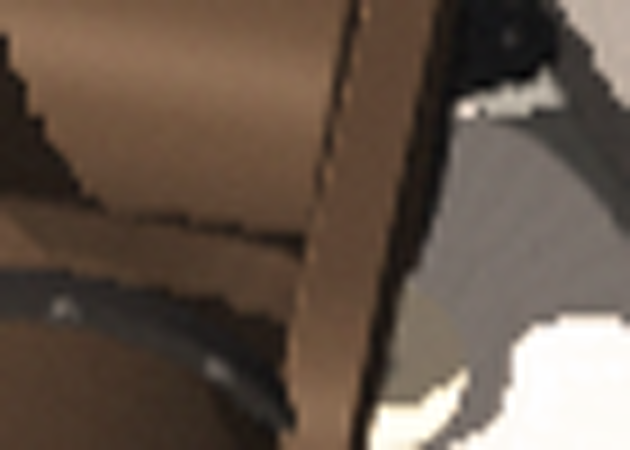

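```bash
python3 - <<'E'
from h import *
np.set_printoptions(precision=4,suppress=True)
w=dict(np.load('pics/w8.npz')); T=np.load('pics/w8T.npy'); s=dict(np.load('pics/s8.npz')); Tt=w['T_tool_cam']
us,vs=np.meshgrid(np.arange(225,280),np.arange(195,225))
P=world(w,np.c_[us.ravel(),vs.ravel()],T=Tt).reshape(us.shape+(3,))
for i in range(0,20):
    m=(P[i,:,2]<.025)&(P[i,:,2]>.0)
    if m.any(): print(195+i,us[i][m].min(),us[i][m].max(),P[i,m,0].min()*1e3,P[i,m,0].max()*1e3,P[i,m,1].min()*1e3)
def pr(p): 
    K=np.array([[s['fx'],0,s['cx']],[0,s['fy'],s['cy']],[0,0,1.]])
    q=cv2.projectPoints(np.array(p,float).reshape(-1,3),s['rvec'],s['tvec'],K,s['distortion'])[0].reshape(-1,2)
    return (q-[250,152])*18
X=lambda x,y,z:(T@[x,y,z,1])[:3]
print('tip y0,y1.6,y2.8',pr([X(0,0,.0438),X(0,.0016,.0438),X(0,.0028,.0438)]))
print('collar bottom',pr([X(0,.0016,.0138)]))
for c in ((.5395,-.0151),(.5385,-.018)):
    C=np.array([*c,.087]); ux=np.array([.831,.556,0]);uy=np.array([-.556,.831,0])
    print(c,pr([C]+[C+a*ux*.0095+b*uy*.00825 for a,b in((1,1),(1,-1),(-1,-1),(-1,1))]).round(0).tolist(), pr([C+.02*uy-.02*ux,C-.02*uy-.02*ux]).round(0).tolist())
E
```

```text
201 247 254 -3.205692975128657 2.16152736348526 -9.606661667985822
202 244 257 -5.535572892341572 4.482495973057321 -9.679806566508825
203 243 259 -6.269078347374959 6.047488786268056 -9.418229091347943
204 241 260 -7.836992855821004 6.809401621506656 -8.821772454053953
205 240 261 -8.612183313133464 7.574782291676491 -7.9511249538566915
206 240 262 -8.551866920130523 8.409977082040731 -7.2431903697965785
207 239 262 -9.318914329392104 8.28632198130441 -6.603938323593489
208 238 263 -10.14367211032219 9.084664567902633 -5.6488400745780405
209 238 263 -10.082157917020417 8.977692721431973 -5.646963226907998
210 238 264 -9.893228421807693 9.892583406446533 -5.530452728838606
211 237 264 -10.86746140470755 9.697606014704165 -5.524655050189217
212 237 264 -10.691319525829606 9.721153974883165 -4.770214636638473
213 237 264 -10.680033049685916 9.709446021435616 -3.733179287017871
214 237 265 -10.706499040719672 10.496214167520678 -2.8066965434516007
tip y0,y1.6,y2.8 [[231.127  244.5587]
 [220.4644 242.6212]
 [212.4706 241.1688]]
collar bottom [[223.0739  92.8812]]
(0.5395, -0.0151) [[225.0, 271.0], [301.0, 244.0], [274.0, 321.0], [148.0, 298.0], [176.0, 221.0]] [[126.0, 155.0], [58.0, 340.0]]
(0.5385, -0.018) [[205.0, 276.0], [282.0, 250.0], [255.0, 327.0], [128.0, 303.0], [156.0, 227.0]] [[107.0, 160.0], [38.0, 346.0]]
```

Emit:
carry_out(increments=[[0,0.01,0.1,0,0,0],[0,0.01,0.18,0,0,0],[0,0.01,0.24,0,0,0],[0,0.01,0.28,0,0,0],[0,0.01,0.3,0,0,0],[0,0.01,0.3,0,0,0]])

```text
t: 6.55
ee_pos: [0.5406, -0.0155, 0.1284]
tcp_rot: [-0.0, 0.882, -0.47, 0.0]
contact_force: [-0.4, -0.2, 0.9]
finger_gap: 0.13
```

```bash
python3 - <<'E'
from h import *
np.set_printoptions(precision=4,suppress=True)
o=r.get_obs();T=tool(o);print(T,o['contact_force'],o['moment'],o['finger_gap'])
E
```

```text
[[ 0.5574 -0.8303  0.0008  0.5406]
 [-0.8303 -0.5574 -0.0003 -0.0155]
 [ 0.0007 -0.0005 -1.      0.1284]
 [ 0.      0.      0.      1.    ]] [-0.364  -0.2032  0.8548] [-0.0082 -0.0554  0.0017] 0.12997429793431717
```

Emit:
carry_out(increments=[[0,0,0.05,0,0,0],[0,0,0.1,0,0,0],[0,0,0.15,0,0,0],[0,0,0.17,0,0,0],[0,0,0.17,0,0,0]])

```text
t: 6.97
ee_pos: [0.5406, -0.0155, 0.1231]
tcp_rot: [0.0, 0.882, -0.47, 0.0]
contact_force: [1.0, 0.2, -1.2]
finger_gap: 0.133
```

```bash
python3 - <<'E'
from h import *
np.set_printoptions(precision=4,suppress=True)
o=r.get_obs();T=tool(o);print(T,o['contact_force'],o['moment'],o['finger_gap'])
w=save('wrist','w9'); s=save('scene','s9')
cv2.imwrite('pics/s9z.png',cv2.resize(s['color'][140:200,230:300,::-1],None,fx=9,fy=9,interpolation=cv2.INTER_CUBIC))
cv2.imwrite('pics/w9z.png',cv2.resize(w['color'][120:270,170:340,::-1],None,fx=4,fy=4,interpolation=cv2.INTER_CUBIC))
for i in range(6): print(r.get_obs()['contact_force']); r.get_image('top')
E
```

```text
[[ 0.5574 -0.8302  0.0005  0.5406]
 [-0.8302 -0.5574 -0.0003 -0.0155]
 [ 0.0005 -0.0003 -1.      0.1231]
 [ 0.      0.      0.      1.    ]] [ 0.9813  0.2244 -1.1808] [-0.0154 -0.0347  0.0059] 0.13345707418197647
[ 0.4902  0.0669 -1.0997]
[ 0.0926  0.0202 -1.1193]
[-0.6015  0.231  -0.3271]
[-0.1348 -1.1273 -0.5703]
[ 0.1382 -0.5636  0.2178]
[ 0.1095 -0.0262 -1.3258]
```

View pics/s9z.png

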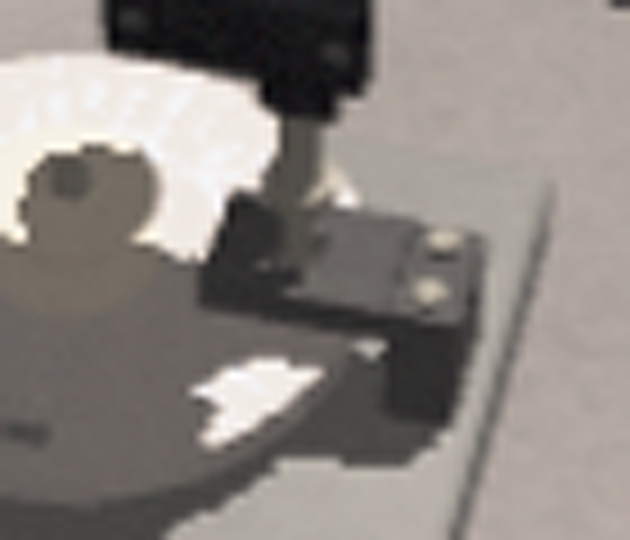

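View pics/w9z.png

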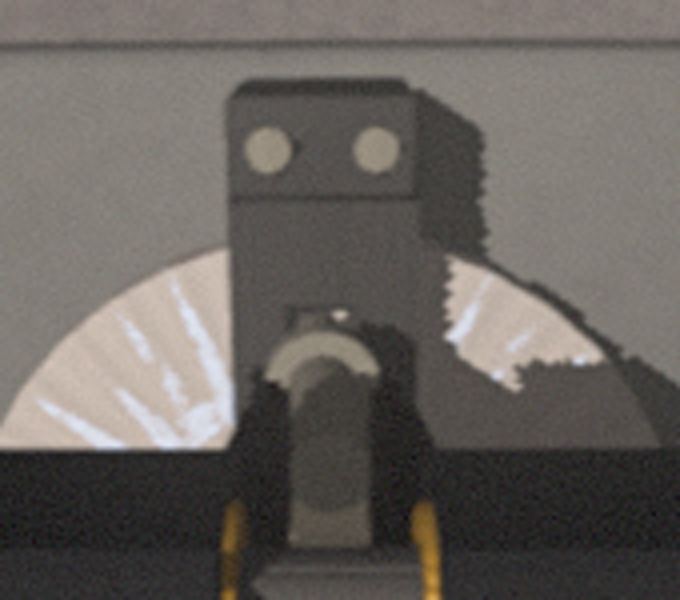

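No contact: the tip is in the slot about 8 mm down, and the wrist view shows it clear of the slot's edges. Now a wheel-angle tracker from the scene camera.

```bash
cat >> h.py <<'E'
AX=np.array([.4850,-.0550]); TH0=np.arctan2(.556,.831)
def wheelang(im,dbg=False):
    th=np.deg2rad(np.arange(0,360,2.)); prof=[]; zs=[]
    K=np.array([[im['fx'],0,im['cx']],[0,im['fy'],im['cy']],[0,0,1.]])
    g=im['color'].astype(float).mean(2)
    R=cv2.Rodrigues(np.array(im['rvec']))[0]; t=np.array(im['tvec']).ravel()
    bestz=None;G=[]
    for rr in (.062,.066,.070,.074):
        P=np.c_[AX[0]+rr*np.cos(th+TH0),AX[1]+rr*np.sin(th+TH0),np.full(len(th),.067)]
        uv=cv2.projectPoints(P,im['rvec'],im['tvec'],K,np.array(im['distortion']))[0].reshape(-1,2).astype(np.float32)
        dexp=(P@R.T+t)[:,2]
        d=cv2.remap(im['range_z'],uv[:,0].copy(),uv[:,1].copy(),cv2.INTER_NEAREST).ravel()
        G.append(cv2.remap(g.astype(np.float32),uv[:,0].copy(),uv[:,1].copy(),cv2.INTER_LINEAR).ravel())
        zs.append(d-dexp)
    zs=np.array(zs); return np.rad2deg(th),zs.mean(0)*1000,np.mean(G,0)
E
python3 - <<'E'
from h import *
np.set_printoptions(precision=1,suppress=True,linewidth=150)
s=dict(np.load('pics/s9.npz'))
a,z,g=wheelang(s)
for i in range(0,180,10): print(int(a[i]),z[i:i+10],g[i:i+10].round(0))
E
```

```text
0 [-25.9 -27.  -28.9 -28.5 -26.  -27.9 -22.2 -23.8 -19.7 -23.4] [51. 69. 85. 78. 76. 76. 80. 81. 79. 75.]
20 [ -26.   -30.4  -30.9  -35.7  -42.  -335.7 -348.   -57.5  -59.2  -58.5] [71. 71. 75. 76. 72. 70. 71. 79. 79. 77.]
40 [-58.4 -60.1 -61.5 -54.  -37.6 -17.6   1.1   1.5  -0.2  -1.1] [ 79.  87. 101. 125. 155. 187. 221. 238. 236. 237.]
59 [ 1.9  0.1 -1.3 -0.3  1.5 -1.3  0.5  0.1 -1.6 -0.1] [240. 239. 238. 236. 235. 236. 237. 236. 235. 236.]
80 [-1.9  0.6  1.4 -0.9  0.6  0.7  2.7 -0.6  0.7 -0.4] [241. 242. 238. 235. 235. 237. 241. 238. 235. 236.]
100 [ 0.   0.3  1.1  0.2  0.1 -1.1 -0.4  0.5  1.   0.8] [239. 239. 237. 235. 239. 242. 240. 236. 236. 239.]
119 [ 1.3 -0.8 -0.4 -0.1  0.8  0.1 -0.6 -1.9  1.5 -1.4] [238. 236. 235. 234. 235. 238. 238. 236. 238. 241.]
140 [ 0.1  0.7 -0.9  2.8  1.9  1.   1.1 -0.8  0.9  2.6] [241. 237. 236. 237. 240. 239. 236. 234. 237. 241.]
160 [ 1.4  0.4  1.8 -0.7 -0.5  2.5  1.6 -0.9 -1.8 -0.3] [239. 236. 237. 241. 242. 239. 237. 236. 236. 237.]
180 [ 0.7  1.9  1.  -1.2  0.9  0.7 -1.   0.5  1.5 -1.5] [236. 235. 237. 240. 238. 235. 234. 234. 235. 234.]
200 [ 
[... 167 characters left out ...]
. 237. 239. 239. 236. 235. 235. 238. 240.]
239 [ 0.8 -0.2  1.5  0.5 -0.7  1.8 -0.   1.2 -0.3  0.2] [237. 223. 205. 185. 161. 123. 106. 101. 100. 101.]
260 [ 0.5  2.4  0.1  1.3  2.3 13.6 23.8 16.5 22.2 21.4] [100. 101. 100.  99.  95.  90.  87.  87.  87.  86.]
280 [19.8  1.  -0.2 -0.9 -1.3 -0.7  0.8  1.9  2.3  1.5] [ 93. 100. 101. 101. 102. 101. 101. 101. 101. 101.]
300 [ 0.7 -0.3 -1.6  1.7  1.5 -1.2 -1.5  0.8  1.1  1. ] [101. 101. 102. 101. 101. 101. 101. 102. 102. 123.]
320 [ 1.8 -0.5 -0.5 -0.4  1.3  1.9  1.6  1.8  0.7  1.2] [164. 199. 207. 208. 211. 215. 204. 192. 185. 175.]
340 [ -1.6  -0.7  -1.6  -0.9   0.7  -1.9  -4.3 -14.8 -17.7 -20.7] [152. 122. 105. 101. 101.  94.  76.  57.  47.  46.]
```

The tracker works: the hole shows at about 274° and is visible over 54–345°. Lowering to just above the wheel.

```bash
cat >> h.py <<'E'
def speed(n=3,v=True):
    o=r.get_obs(); L=[];F=[]
    for i in range(n):
        q=r.get_obs(); F.append(q['contact_force'])
        im=r.get_image('scene'); a,z,g=wheelang(im); m=(z>8)&(a>50)&(a<348)
        L.append((round(q['t'],3),round(float(a[m].mean()),1) if m.sum()>=2 else None))
    q=r.get_obs();F=np.array(F+[q['contact_force']]); T=tool(q); R=T[:3,:3]
    print(L,'tcp',T[:3,3].round(4),'F',F.mean(0).round(2),'Ftool',(F@R).mean(0).round(2))
    for (t0,a0),(t1,a1) in zip(L,L[1:]):
        if a0 is not None and a1 is not None: print('w',round(np.deg2rad((a1-a0)%360)/(t1-t0),2))
E
python3 -c "
from h import *
speed(5)"
```

```text
[(7.367, 91.0), (7.417, 115.0), (7.467, 143.0), (7.517, 168.0), (7.567, 193.0)] tcp [ 0.5407 -0.0155  0.1233] F [-0.2   0.02 -0.12] Ftool [-0.13  0.15  0.12]
w 8.38
w 9.77
w 8.73
w 8.73
```

Emit:
carry_out(increments=[[0,0,0.08,0,0,0],[0,0,0.16,0,0,0],[0,0,0.24,0,0,0],[0,0,0.3,0,0,0],[0,0,0.33,0,0,0],[0,0,0.33,0,0,0]])

```text
t: 8.12
ee_pos: [0.5406, -0.0155, 0.1131]
tcp_rot: [0.0, 0.882, -0.47, 0.0]
contact_force: [0.3, 0.8, -0.0]
finger_gap: 0.131
```

```bash
python3 -c "
from h import *
speed(4)"
```

```text
[(8.117, 109.0), (8.167, 135.0), (8.217, 162.0), (8.267, 185.0)] tcp [ 0.5408 -0.0155  0.1135] F [ 0.22  0.19 -0.2 ] Ftool [-0.04 -0.29  0.2 ]
w 9.08
w 9.42
w 8.03
```

Emit:
carry_out(increments=[[0,0,0.05,0,0,0],[0,0,0.1,0,0,0],[0,0,0.1,0,0,0],[0,0,0.1,0,0,0]])

```text
t: 8.65
ee_pos: [0.5411, -0.0158, 0.1105]
tcp_rot: [-0.0, 0.882, -0.47, 0.001]
contact_force: [0.7, -2.1, -0.5]
finger_gap: 0.132
```

```bash
python3 -c "
from h import *
speed(6)"
```

```text
[(8.65, None), (8.7, None), (8.75, None), (8.8, None), (8.85, 55.0), (8.9, 70.0)] tcp [ 0.5409 -0.0156  0.1106] F [ 1.92 -2.83 -0.67] Ftool [ 3.42 -0.02  0.67]
w 5.24
```

```bash
python3 -c "
from h import *
np.set_printoptions(precision=2,suppress=True)
print(r.get_obs()['moment'])
speed(8)
print(r.get_obs()['moment'],r.get_obs()['finger_gap'])"
```

```text
[-0.7  -0.48  0.01]
[(8.95, 84.5), (9.0, 99.0), (9.05, 113.0), (9.1, 130.0), (9.15, 144.0), (9.2, 159.0), (9.25, 174.0), (9.3, 190.0)] tcp [ 0.54 -0.02  0.11] F [ 1.85 -3.    0.13] Ftool [ 3.52  0.13 -0.12]
w 5.06
w 4.89
w 5.93
w 4.89
w 5.24
w 5.24
w 5.59
[-0.79 -0.48  0.02] 0.1311274187441313
```

The wheel has slowed to 5.2 rad/s, but a steady 3.5 N sideways force in tool +x says the pin leans on the slot's −x wall. I'll ease it +x.

Emit:
carry_out(increments=[[0.02,0,0,0,0,0],[0.03,0,0,0,0,0],[0.03,0,0,0,0,0]])

```text
t: 9.6
ee_pos: [0.5412, -0.0163, 0.1105]
tcp_rot: [-0.0, 0.882, -0.47, 0.0]
contact_force: [2.0, -1.2, 0.1]
finger_gap: 0.13
```

```bash
python3 -c "
from h import *
np.set_printoptions(precision=2,suppress=True)
speed(8)
print(r.get_obs()['moment'],r.get_obs()['finger_gap'])
w=save('wrist','w10'); s=save('scene','s10')
cv2.imwrite('pics/s10z.png',cv2.resize(s['color'][140:200,230:300,::-1],None,fx=9,fy=9,interpolation=cv2.INTER_CUBIC))
cv2.imwrite('pics/w10z.png',cv2.resize(w['color'][120:270,170:340,::-1],None,fx=4,fy=4,interpolation=cv2.INTER_CUBIC))
"
```

```text
[(9.6, 280.0), (9.65, 293.0), (9.7, 308.0), (9.75, 324.0), (9.8, 338.0), (9.85, None), (9.9, None), (9.95, None)] tcp [ 0.54 -0.02  0.11] F [ 1.23 -1.83 -0.04] Ftool [ 2.2  -0.    0.04]
w 4.54
w 5.24
w 5.59
w 4.89
[-0.48 -0.3  -0.02] 0.13064302069831824
```

View pics/w10z.png

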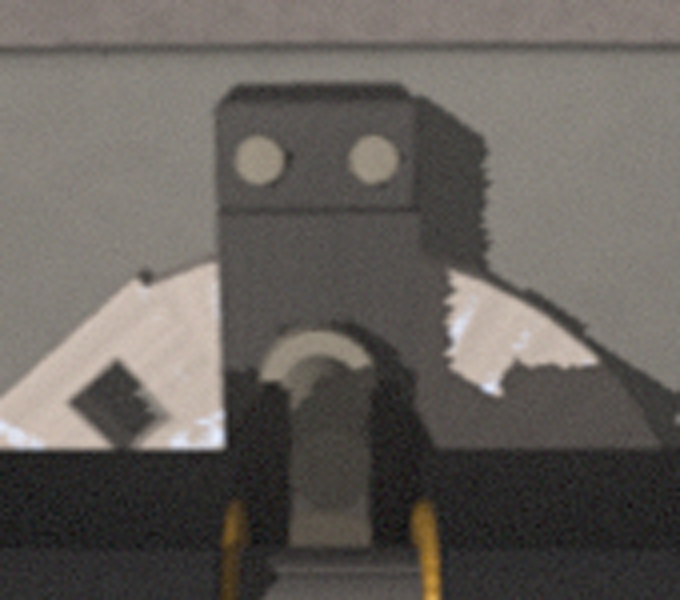

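View pics/s10z.png

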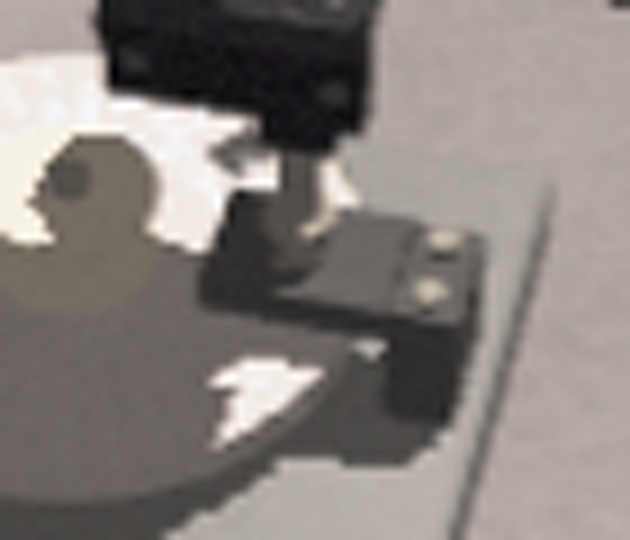

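The pin has leaned in the jaws, tip towards −x by about 2°. I'll shift a bit more and look.

Emit:
carry_out(increments=[[0.02,0,0,0,0,0],[0.04,0,0,0,0,0],[0.04,0,0,0,0,0]])

```text
t: 10.35
ee_pos: [0.5419, -0.0172, 0.1105]
tcp_rot: [-0.0, 0.882, -0.47, 0.0]
contact_force: [1.0, -1.7, -0.4]
finger_gap: 0.132
```

```bash
python3 -c "
from h import *
np.set_printoptions(precision=2,suppress=True)
speed(6)
w=save('wrist','w11')
cv2.imwrite('pics/w11z.png',cv2.resize(w['color'][120:270,170:340,::-1],None,fx=4,fy=4,interpolation=cv2.INTER_CUBIC))
Tt=w['T_tool_cam']
us,vs=np.meshgrid(np.arange(225,280),np.arange(195,250))
P=world(w,np.c_[us.ravel(),vs.ravel()],T=Tt).reshape(us.shape+(3,))
for i in range(5,45,3):
    m=(P[i,:,2]<.025)&(P[i,:,2]>-.03)&(abs(P[i,:,0])<.014)
    if m.any(): print(195+i,us[i][m].min(),us[i][m].max(),P[i,m,0].min()*1e3,P[i,m,0].max()*1e3,P[i,m,1].min()*1e3,np.median(P[i,m,2]))
"
```

```text
[(10.35, 148.0), (10.4, 164.0), (10.45, 177.0), (10.5, 193.0), (10.55, 208.0), (10.6, 222.0)] tcp [ 0.54 -0.02  0.11] F [ 0.51 -0.95 -0.24] Ftool [1.08 0.1  0.24]
w 5.59
w 4.54
w 5.59
w 5.24
w 4.89
200 234 268 -13.847330431700541 13.527998278186663 -7.1977252772864455 0.024037722240362408
203 234 268 -13.9003968889477 13.622399363983956 -9.45315675225393 0.01408785265950882
206 234 268 -13.968762203884804 13.614632961349978 -7.305166940960908 0.008797159861031772
209 235 268 -12.494152552847337 13.66279575806291 -5.729980967502449 0.008582213557709495
212 234 267 -13.987723696342817 12.911958465004018 -5.860039014994572 0.007261900039092328
215 235 269 -12.158177970985623 11.30540783949187 -12.512187017335398 -0.006995290036539703
218 235 264 -12.247809954642062 8.310048093313457 -10.888744939577165 -0.012149729286038635
221 243 262 -5.531876699533893 8.880414841931822 -5.66560838196338 -0.017338330132327065
224 243 262 -5.401091099895271 8.932043259514 -5.784448112550688 -0.023803552845306608
227 243 262 -5.235345721448298 8.969700835759168 -5.317393961637676 -0.026340337059037378
230 243 262 -5.083743683676774 7.146966854656157 -3.1132623005526576 -0.028132565363106793
```

View pics/w11z.png

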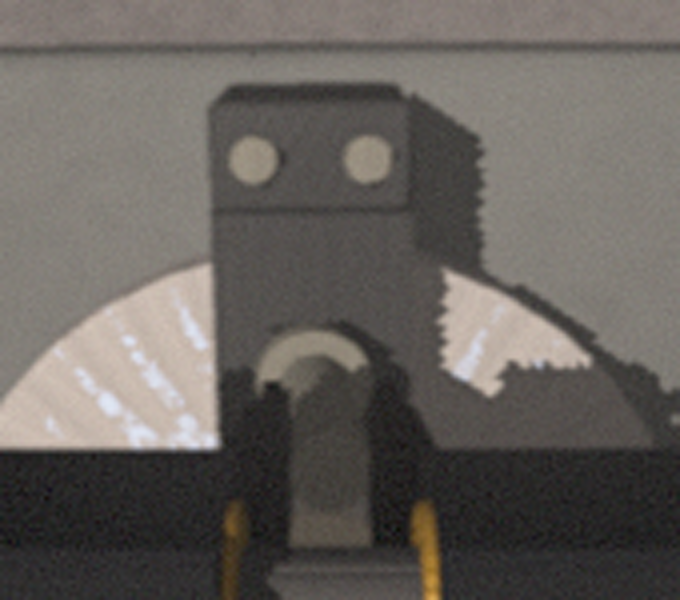

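The sideways force falls as I move +x. That suggests a knock from the passing hole rotated the pin in the jaws. I'll lift off the wheel a little and look at its free state, and grip harder.

Emit:
carry_out(increments=[[0.0,0,-0.1,0,0,0],[0.0,0,-0.2,0,0,0],[0.0,0,-0.2,0,0,0],[0.0,0,-0.2,0,0,0]], grip=0, force=55)

```text
t: 11.03
ee_pos: [0.5421, -0.0173, 0.117]
tcp_rot: [-0.0, 0.882, -0.47, 0.001]
contact_force: [0.8, -2.1, 0.4]
finger_gap: 0.121
```

```bash
python3 -c "
from h import *
np.set_printoptions(precision=4,suppress=True)
speed(5)
w=save('wrist','w12');s=save('scene','s12')
cv2.imwrite('pics/w12z.png',cv2.resize(w['color'][120:270,170:340,::-1],None,fx=4,fy=4,interpolation=cv2.INTER_CUBIC))
cv2.imwrite('pics/s12z.png',cv2.resize(s['color'][140:200,230:300,::-1],None,fx=9,fy=9,interpolation=cv2.INTER_CUBIC))
print(tool(r.get_obs()),r.get_obs()['finger_gap'])
"
```

```text
[(11.033, None), (11.083, 61.2), (11.133, 86.0), (11.183, 111.0), (11.233, 137.0)] tcp [ 0.542  -0.0173  0.1166] F [ 1.06 -1.46  0.59] Ftool [ 1.81 -0.06 -0.59]
w 8.66
w 8.73
w 9.08
[[ 0.5574 -0.8302  0.0013  0.542 ]
 [-0.8302 -0.5574 -0.0004 -0.0173]
 [ 0.0011 -0.0009 -1.      0.1166]
 [ 0.      0.      0.      1.    ]] 0.1173313889920085
```

View pics/w12z.png

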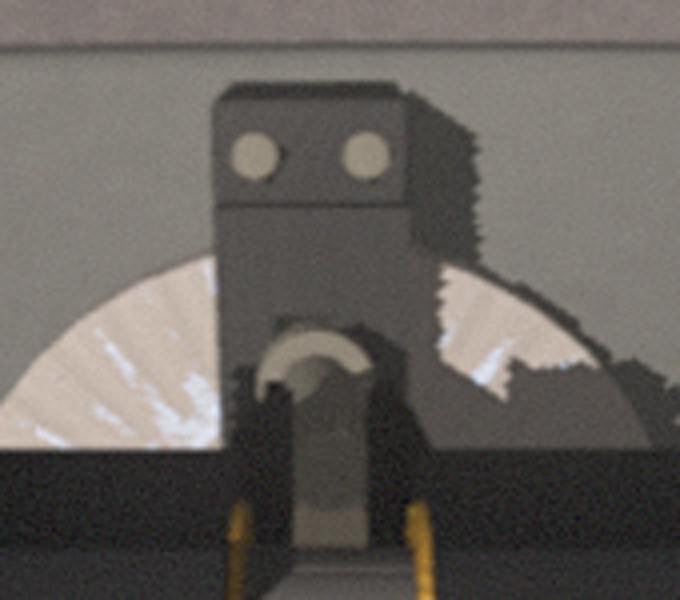

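View pics/s12z.png

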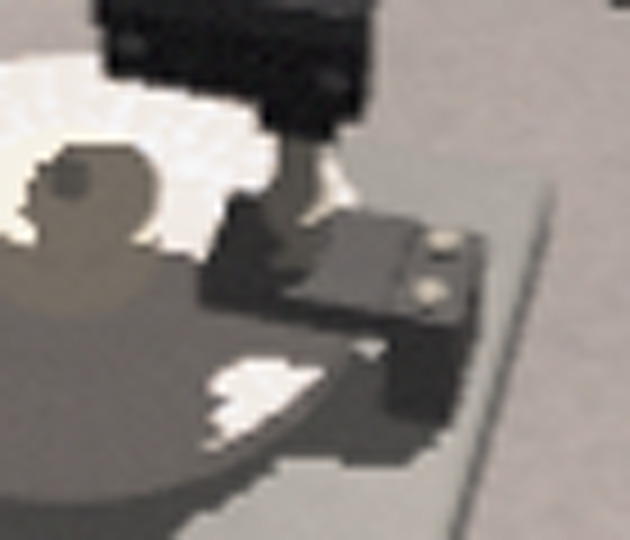

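The pin leans about 4° in the jaws (grip centre column 331, collar 314), tip towards tool −x. Tilting the tool back by that angle about its y.

Emit:
carry_out(increments=[[0,0,0,0,0.3,0],[0,0,0,0,0.6,0],[0,0,0,0,0.65,0],[0,0,0,0,0.65,0]])

```text
t: 11.72
ee_pos: [0.5416, -0.0168, 0.1165]
tcp_rot: [0.016, 0.882, -0.47, 0.03]
contact_force: [-0.4, -0.6, -0.7]
finger_gap: 0.121
```

```bash
python3 -c "
from h import *
np.set_printoptions(precision=4,suppress=True)
speed(5)
w=save('wrist','w13');s=save('scene','s13')
cv2.imwrite('pics/w13z.png',cv2.resize(w['color'][120:270,170:340,::-1],None,fx=4,fy=4,interpolation=cv2.INTER_CUBIC))
cv2.imwrite('pics/s13z.png',cv2.resize(s['color'][140:200,230:300,::-1],None,fx=9,fy=9,interpolation=cv2.INTER_CUBIC))
print(tool(r.get_obs()),r.get_obs()['finger_gap'])
"
```

```text
[(11.717, None), (11.767, None), (11.817, 69.0), (11.867, 93.0), (11.917, 118.8)] tcp [ 0.5421 -0.0174  0.1165] F [-0.2  -0.34 -0.36] Ftool [0.15 0.36 0.37]
w 8.38
w 9.01
[[ 0.5558 -0.8304  0.039   0.5421]
 [-0.8284 -0.5572 -0.0567 -0.0174]
 [ 0.0688 -0.0008 -0.9976  0.1165]
 [ 0.      0.      0.      1.    ]] 0.11883432856142982
```

View pics/w13z.png

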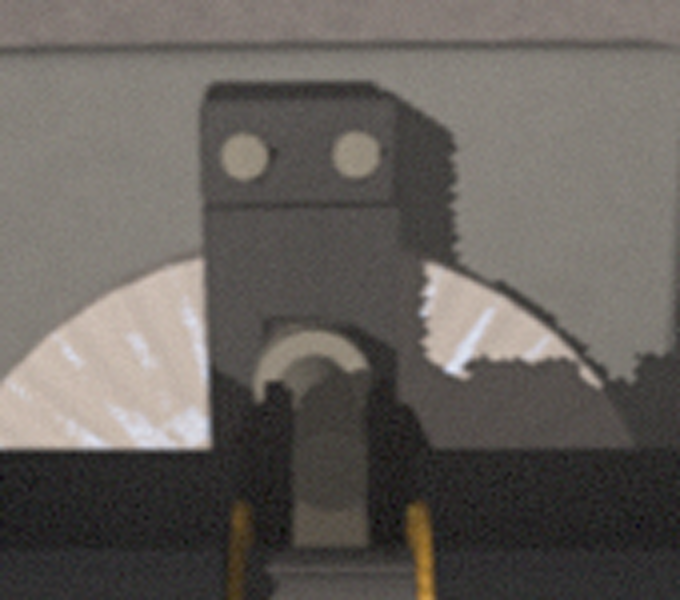

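View pics/s13z.png

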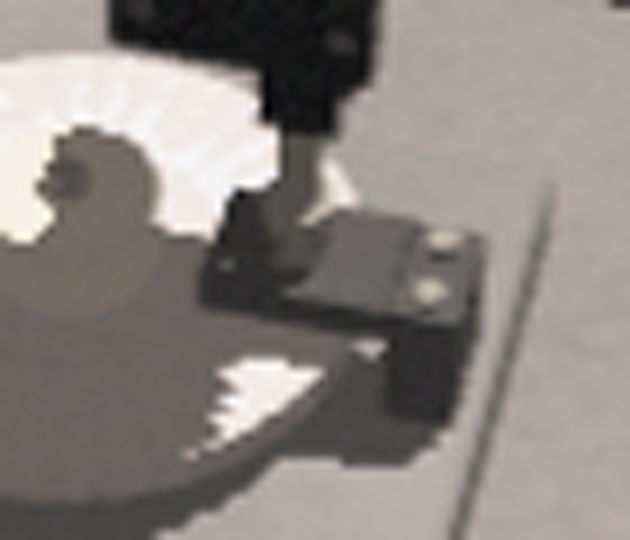

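The sideways force is now zero, so the pin is free in the slot. Coming down to just above contact, then pressing in right after the hole goes by.

Emit:
carry_out(increments=[[-0.005,0,0.07,0,0,0],[-0.009,0,0.133,0,0,0],[-0.009,0,0.133,0,0,0],[-0.009,0,0.133,0,0,0]])

```text
t: 12.4
ee_pos: [0.542, -0.0174, 0.1123]
tcp_rot: [0.016, 0.882, -0.47, 0.03]
contact_force: [0.1, 1.3, -0.3]
finger_gap: 0.123
```

```bash
python3 -c "
from h import *
speed(8)
print(r.get_obs()['t'])"
```

```text
[(12.4, None), (12.45, None), (12.5, 53.0), (12.55, 76.0), (12.6, 100.0), (12.65, 126.0), (12.7, 150.0), (12.75, 176.0)] tcp [ 0.5421 -0.0174  0.1126] F [ 0.28  0.07 -0.34] Ftool [ 0.07 -0.27  0.35]
w 8.03
w 8.38
w 9.08
w 8.38
w 9.08
12.8
```

Emit:
carry_out(increments=[[0,0,0,0,0,0],[0,0,0,0,0,0],[0,0,0,0,0,0],[0,0,0,0,0,0],[-0.004,0,0.06,0,0,0],[-0.007,0,0.1,0,0,0],[-0.007,0,0.1,0,0,0]])

```text
t: 13.38
ee_pos: [0.5419, -0.0173, 0.1093]
tcp_rot: [0.016, 0.882, -0.47, 0.03]
contact_force: [-0.6, 1.5, 1.6]
finger_gap: 0.12
```

```bash
python3 -c "
from h import *
speed(10)
print(r.get_obs()['t'])"
```

```text
[(13.383, 111.0), (13.433, 124.0), (13.483, 137.0), (13.533, 148.0), (13.583, 161.0), (13.633, 172.0), (13.683, 185.0), (13.733, 196.0), (13.783, 209.0), (13.833, 221.0)] tcp [ 0.5421 -0.0174  0.1096] F [-0.41  1.03  1.6 ] Ftool [-0.97 -0.23 -1.68]
w 4.54
w 4.54
w 3.84
w 4.54
w 3.84
w 4.54
w 3.84
w 4.54
w 4.19
13.8833
```

The normal force is about 2 N and the wheel runs at 4.2 rad/s, with the hole at about 233°. Pressing 0.8 mm deeper before it comes round.

Emit:
carry_out(increments=[[-0.001,0,0.015,0,0,0],[-0.002,0,0.027,0,0,0]])

```text
t: 14.05
ee_pos: [0.5422, -0.0174, 0.1089]
tcp_rot: [0.016, 0.882, -0.47, 0.031]
contact_force: [-1.3, 0.5, 3.1]
finger_gap: 0.121
```

```bash
python3 -c "
from h import *
speed(5)
print(r.get_obs()['t'])"
```

```text
[(14.05, 270.0), (14.1, 279.0), (14.15, 287.0), (14.2, 297.0), (14.25, 305.0)] tcp [ 0.5422 -0.0174  0.1089] F [-0.57  0.72  2.5 ] Ftool [-0.74  0.07 -2.56]
w 3.14
w 2.79
w 3.49
w 2.79
14.3
```

Emit:
carry_out(increments=[[-0.0025,0,0.035,0,0,0],[-0.0025,0,0.035,0,0,0]])

```text
t: 14.47
ee_pos: [0.5422, -0.0174, 0.1078]
tcp_rot: [0.016, 0.882, -0.47, 0.031]
contact_force: [-0.5, 1.2, 4.3]
finger_gap: 0.117
```

```bash
python3 -c "
from h import *
speed(6)
print(r.get_obs()['t'])"
```

```text
[(14.467, 332.0), (14.517, 337.0), (14.567, 339.0), (14.617, 342.0), (14.667, 342.0), (14.717, 344.0)] tcp [ 0.5422 -0.0174  0.1078] F [-0.78  1.13  4.04] Ftool [-1.09  0.01 -4.13]
w 1.75
w 0.7
w 1.05
w 0.0
w 0.7
14.7667
```

The wheel is at a crawl, about 0.8 rad/s, with the hole 15–20° short of the slot. Holding and watching for the drop.

Emit:
carry_out(increments=[[0,0,0,0,0,0],[0,0,0,0,0,0],[0,0,0,0,0,0]])

```text
t: 15.02
ee_pos: [0.542, -0.0175, 0.1076]
tcp_rot: [0.016, 0.882, -0.47, 0.03]
contact_force: [-0.2, 0.9, 1.3]
finger_gap: 0.119
```

```bash
python3 -c "
from h import *
speed(6)
print(r.get_obs()['t'])"
```

```text
[(15.017, None), (15.067, None), (15.117, None), (15.167, None), (15.217, None), (15.267, None)] tcp [ 0.5421 -0.0174  0.1077] F [-0.65  0.78  0.46] Ftool [-0.98  0.11 -0.53]
15.3167
```

The normal force dropped from 4 N to about 0.5 N, so the hole has caught the tip. Pressing down in steps.

Emit:
carry_out(increments=[[-0.003,0,0.05,0,0,0],[-0.006,0,0.09,0,0,0],[-0.009,0,0.13,0,0,0],[-0.011,0,0.16,0,0,0],[-0.011,0,0.16,0,0,0]])

```text
t: 15.73
ee_pos: [0.542, -0.0174, 0.1027]
tcp_rot: [0.016, 0.882, -0.47, 0.03]
contact_force: [-1.0, 2.2, 0.9]
finger_gap: 0.119
```

```bash
python3 -c "
from h import *
speed(5)
w=save('wrist','w14');s=save('scene','s14')
cv2.imwrite('pics/w14z.png',cv2.resize(w['color'][120:270,170:340,::-1],None,fx=4,fy=4,interpolation=cv2.INTER_CUBIC))
cv2.imwrite('pics/s14z.png',cv2.resize(s['color'][140:200,230:300,::-1],None,fx=9,fy=9,interpolation=cv2.INTER_CUBIC))
"
```

```text
[(15.733, None), (15.783, None), (15.833, None), (15.883, None), (15.933, None)] tcp [ 0.542  -0.0174  0.1028] F [-1.07  1.72  1.02] Ftool [-1.95 -0.07 -1.16]
```

View pics/w14z.png

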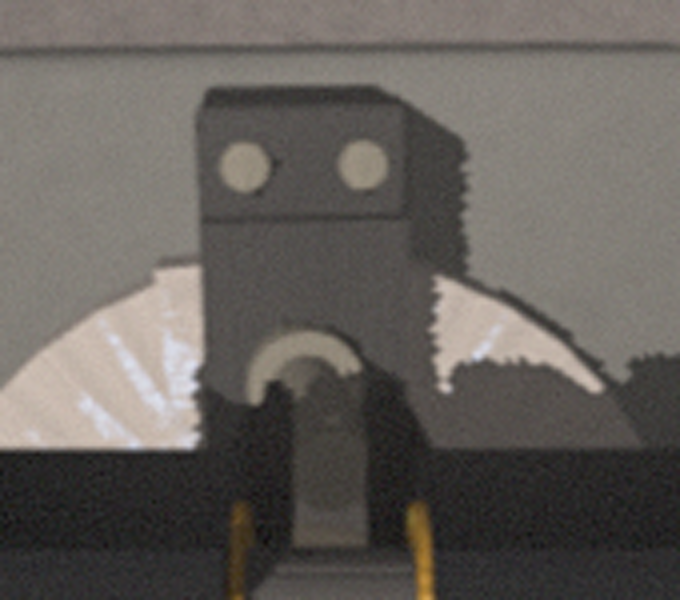

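View pics/s14z.png

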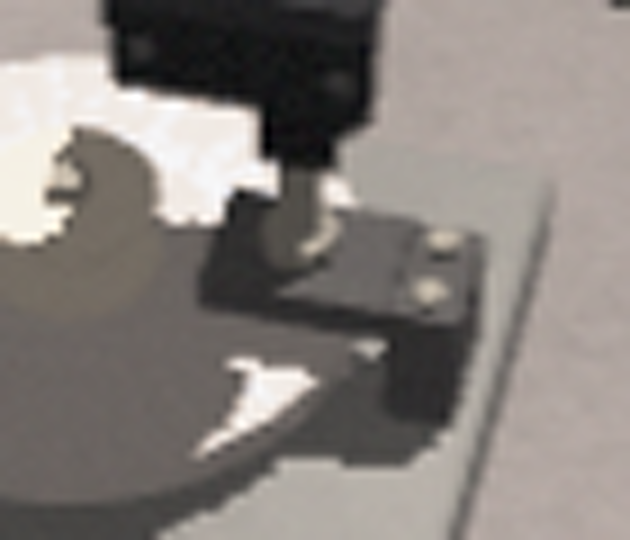

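The hole is locked at the pin, and the collar is about 2 mm off the arm. The pin leans a little to −x again with 2 N side load, so I'll ease the tool −x while pressing on.

Emit:
carry_out(increments=[[-0.03,0,0.01,0,0,0],[-0.05,0,0.03,0,0,0],[-0.06,0,0.05,0,0,0],[-0.06,0,0.07,0,0,0],[-0.06,0,0.08,0,0,0],[-0.06,0,0.08,0,0,0]])

```text
t: 16.58
ee_pos: [0.5417, -0.0162, 0.101]
tcp_rot: [0.016, 0.882, -0.47, 0.031]
contact_force: [-0.8, 0.7, 9.6]
finger_gap: 0.12
```

```bash
python3 -c "
from h import *
speed(5)
w=save('wrist','w15');s=save('scene','s15')
cv2.imwrite('pics/w15z.png',cv2.resize(w['color'][120:270,170:340,::-1],None,fx=4,fy=4,interpolation=cv2.INTER_CUBIC))
cv2.imwrite('pics/s15z.png',cv2.resize(s['color'][140:200,230:300,::-1],None,fx=9,fy=9,interpolation=cv2.INTER_CUBIC))
print(tool(r.get_obs()).round(4))
"
```

```text
[(16.583, None), (16.633, None), (16.683, None), (16.733, None), (16.783, None)] tcp [ 0.5417 -0.0162  0.1011] F [-0.82  0.35  9.37] Ftool [-0.09  0.47 -9.4 ]
[[ 0.5558 -0.8303  0.0407  0.5417]
 [-0.8284 -0.5573 -0.057  -0.0162]
 [ 0.07   -0.002  -0.9975  0.101 ]
 [ 0.      0.      0.      1.    ]]
```

View pics/w15z.png

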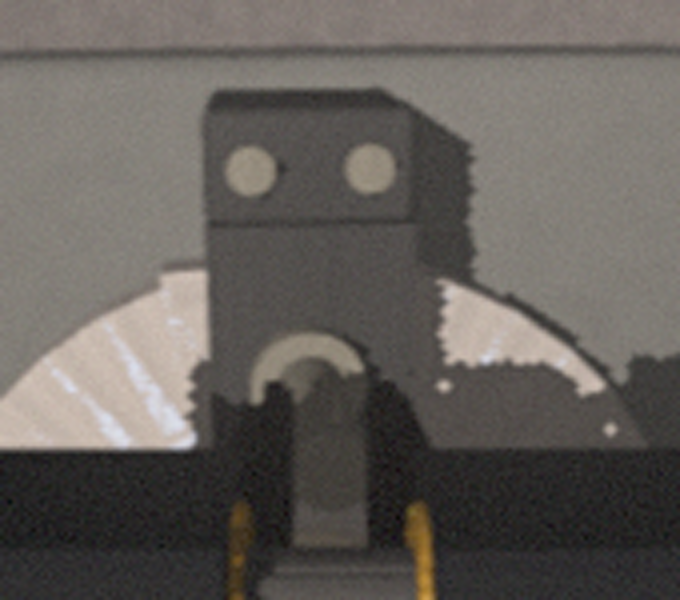

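View pics/s15z.png

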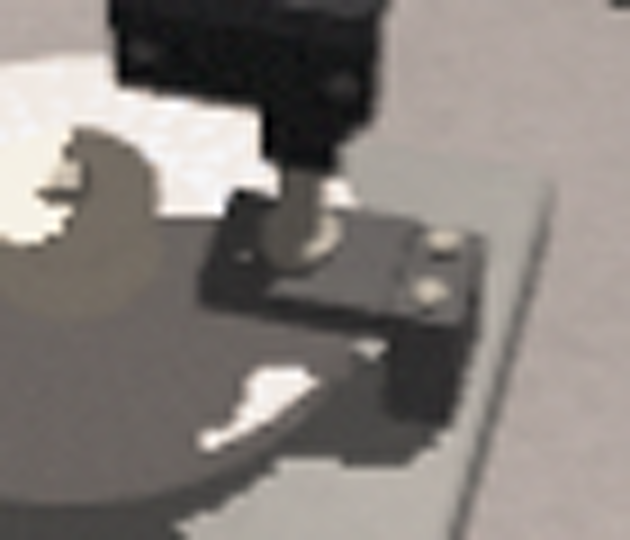

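Emit:
carry_out(increments=[[-0.01,0,0.02,0,0,0],[-0.01,0,0.02,0,0,0],[-0.01,0,0.02,0,0,0]])

```text
t: 17.18
ee_pos: [0.542, -0.016, 0.101]
tcp_rot: [0.015, 0.882, -0.47, 0.032]
contact_force: [-1.4, 0.6, 9.4]
finger_gap: 0.122
```

```bash
python3 -c "
from h import *
speed(3)
"
```

```text
[(17.183, None), (17.233, None), (17.283, None)] tcp [ 0.542 -0.016  0.101] F [-1.41  0.68  9.07] Ftool [-0.71  0.76 -9.14]
```

Solid contact at 9 N: the collar is on the arm, and the TCP of 0.101 matches the predicted 0.1007. Releasing.

Emit:
carry_out(increments=[[0,0,0,0,0,0],[0,0,0,0,0,0],[0,0,0,0,0,0],[0,0,0,0,0,0]], grip=0.4)

```text
t: 17.67
ee_pos: [0.5419, -0.016, 0.1008]
tcp_rot: [0.015, 0.882, -0.47, 0.032]
contact_force: [0.6, -0.6, 0.1]
finger_gap: 0.344
```

Emit:
carry_out(increments=[[-0.04,0,-0.5,0,0,0],[-0.08,0,-1.2,0,-0.3,0],[-0.12,0,-1.8,0,-0.65,0],[-0.16,0,-2.4,0,-0.65,0],[-0.16,0,-2.4,0,-0.65,0],[-0.16,0,-2.4,0,-0.65,0]])

```text
t: 18.17
ee_pos: [0.5364, -0.008, 0.1726]
tcp_rot: [-0.001, 0.882, -0.47, 0.003]
contact_force: [-0.5, -0.5, -0.6]
finger_gap: 0.401
```

```bash
python3 -c "
from h import *
np.set_printoptions(precision=4,suppress=True)
T=tool(r.get_obs());print(T);np.save('pics/w16T.npy',T)
w=save('wrist','w16');s=save('scene','s16')
speed(3)
cv2.imwrite('pics/w16z.png',cv2.resize(w['color'][120:270,170:340,::-1],None,fx=4,fy=4,interpolation=cv2.INTER_CUBIC))
cv2.imwrite('pics/s16z.png',cv2.resize(s['color'][130:200,210:300,::-1],None,fx=8,fy=8,interpolation=cv2.INTER_CUBIC))
"
```

```text
[[ 0.5573 -0.8303  0.0051  0.5364]
 [-0.8303 -0.5573 -0.0012 -0.008 ]
 [ 0.0038 -0.0036 -1.      0.1726]
 [ 0.      0.      0.      1.    ]]
[(18.267, None), (18.317, None), (18.367, None)] tcp [ 0.5359 -0.0079  0.1714] F [0.22 0.34 0.01] Ftool [-0.16 -0.38 -0.01]
```

View pics/w16z.png

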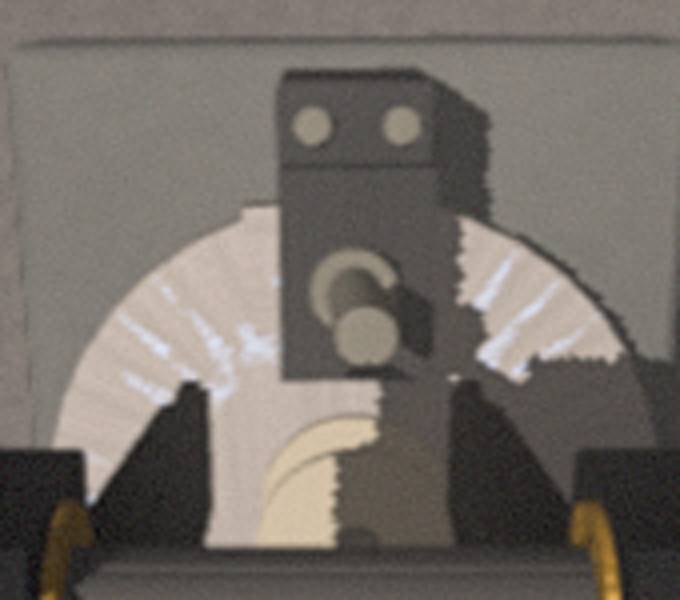

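View pics/s16z.png

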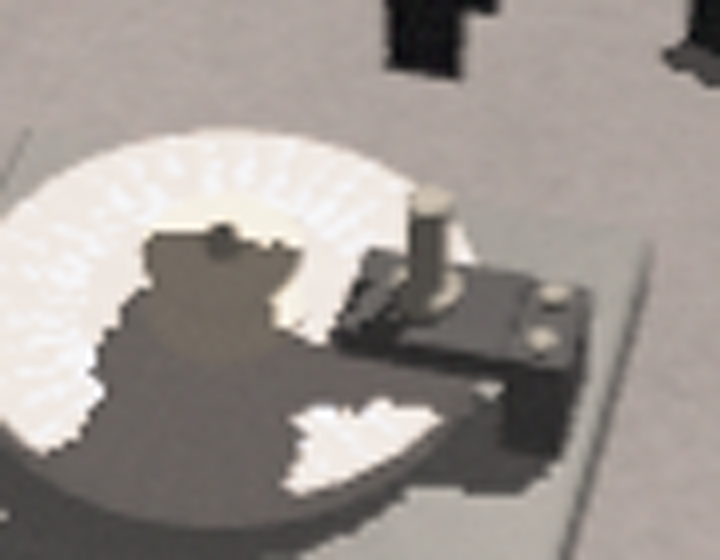

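The pin stands alone in the arm and the wheel is held: the rim notch by the arm (260,207) has not moved. In the wrist view the pin's top is at (365,337) and its collar at about (353,295). Now checking height and lean.

```bash
python3 -c "
from h import *
np.set_printoptions(precision=4,suppress=True)
o=r.get_obs();T=tool(o);w=save('wrist','w17')
Tc=T@w['T_tool_cam']
cv2.imwrite('pics/w17z.png',cv2.resize(w['color'][150:230,220:300,::-1],None,fx=7,fy=7,interpolation=cv2.INTER_CUBIC))
us,vs=np.meshgrid(np.arange(235,285),np.arange(175,225))
P=world(w,np.c_[us.ravel(),vs.ravel()],T=Tc)
Wx=np.array([.8306,.5571,0]);Wy=np.array([-.5571,.8306,0])
for lo,hi in((.128,.14),(.091,.098),(.084,.0895)):
  m=(P[:,2]>lo)&(P[:,2]<hi); Q=P[m]; print(lo,m.sum(),Q.mean(0),'z med',np.median(Q[:,2]),'wx',np.percentile(Q@Wx,[1,50,99]),'wy',np.percentile(Q@Wy,[1,50,99]))
m=(P[:,2]>.1)&(P[:,2]<.126); Q=P[m]; print('side',m.sum())
for z in (.1,.106,.112,.118,.124):
  mm=abs(Q[:,2]-z)<.003
  if mm.sum()>3: print(z,np.percentile(Q[mm]@Wy,[3,97]),np.percentile(Q[mm]@Wx,[97]))
"
```

```text
0.128 206 [ 0.541  -0.0159  0.1324] z med 0.13258328255564397 wx [0.4339 0.4406 0.4467] wy [-0.3212 -0.3144 -0.3084]
0.091 176 [ 0.5418 -0.0124  0.0929] z med 0.09287020396520307 wx [0.4317 0.4448 0.45  ] wy [-0.3239 -0.3108 -0.3029]
0.084 1049 [ 0.5368 -0.018   0.0864] z med 0.08634196709789144 wx [0.4142 0.4361 0.4558] wy [-0.3339 -0.3132 -0.2946]
side 104
0.1 [-0.3189 -0.3072] [0.4463]
0.106 [-0.3185 -0.3068] [0.4464]
0.112 [-0.3191 -0.3068] [0.4466]
0.118 [-0.3187 -0.3076] [0.4467]
0.124 [-0.3195 -0.3076] [0.4467]
```

View pics/w17z.png

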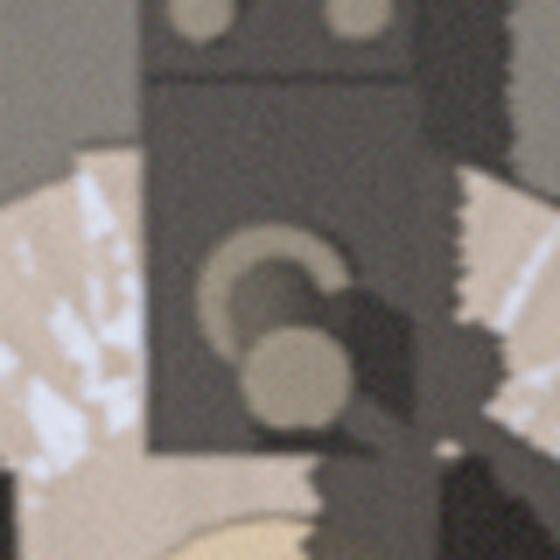

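The pin's top is 46 mm above the arm, which is exactly home. It stands upright within about 0.02 rad, and the hole stays hidden under the arm. The gripper is clear, so I'm handing in.

```bash
python3 -c "
from h import *
speed(4); save('top','t18')
print(r.get_obs()['t']); print(r.hand_in())"
```

```text
[(18.467, None), (18.517, None), (18.567, None), (18.617, None)] tcp [ 0.5362 -0.0079  0.172 ] F [-0.09 -0.03  0.07] Ftool [-0.03  0.1  -0.07]
18.7167
the job is handed in; nothing more can be done
None
```

The pin is home and the wheel locked; I handed the job in at 18.7 s of the 64 s allowed. `hand_in` gives no verdict, so what follows is from my own checks.

**What I did:** I took the pin from its rest and put its tip into the slot while the wheel ran at about 9 rad/s. I then rubbed the wheel down through 4.2 and 3.0 to about 0.8 rad/s, with about 4 N on the wheel. The hole sprang up round the tip (the force fell to 0.5 N), and I pressed the pin down until the collar met the arm at about 9 N. Then I let go and backed off.

**Last checks:**
- **Height:** the pin's top measured 46 mm above the arm, which is the fully-home height.
- **Upright:** it leans by about 0.02 rad.
- **Wheel:** the hole stayed hidden under the arm in every later picture and the rim notch did not move, so the wheel is at rest.
- **Gripper:** it was well clear, with no contact force.

**What disagreed or went wrong:**
- **Slot position:** the wrist and scene cameras differed by about 2 mm on where the slot is.
- **First touch:** the pin rotated about 4° in the jaws, probably knocked by the passing hole. I lifted it off the wheel, raised the grip force to 55 N and tilted the tool to match before trying again.
- **Not measured:** I did not measure whether the tray, spare spool, jar or screwdriver had moved. The arm never worked near them.

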